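Rack the lids and book them in with the scanner

TASK

Stack all the loose rectangular lids on the sloped rack, lying flat on one another in one neat pile in the middle of its width, each with a short edge pushed fully home against the backstop. Then pick up the pocket scanner, hold it steady for about three seconds, looking fairly square at the centre of the barcode card with its nose about 10 cm away, and lay it back lengthwise in the middle of its charging mat. Finally press the confirm button fully down and let go; do not disturb the mug or the upturned cup.

Things in the scene. Friction and masses are not known exactly. Their poses are not given: they have to be found in the camera images.
- lid0: Rectangular snap lid of frosted whitish plastic, a flat rigid slab 90 (its x) x 56 (its y) x 12 (its z) mm, 45 g, alike on both faces, one of four or five on the desk. Origin: centre of its underside as it lies at the start (z points up at the start).
- lid1: Rectangular snap lid of frosted whitish plastic, a flat rigid slab 90 (its x) x 56 (its y) x 12 (its z) mm, 45 g, alike on both faces, one of four or five on the desk. Origin: centre of its underside as it lies at the start (z points up at the start).
- lid2: Rectangular snap lid of frosted whitish plastic, a flat rigid slab 90 (its x) x 56 (its y) x 12 (its z) mm, 45 g, alike on both faces, one of four or five on the desk. Origin: centre of its underside as it lies at the start (z points up at the start).
- lid3: Rectangular snap lid of frosted whitish plastic, a flat rigid slab 90 (its x) x 56 (its y) x 12 (its z) mm, 45 g, alike on both faces, one of four or five on the desk. Origin: centre of its underside as it lies at the start (z points up at the start).
- lid4: Rectangular snap lid of frosted whitish plastic, a flat rigid slab 90 (its x) x 56 (its y) x 12 (its z) mm, 45 g, alike on both faces, one of four or five on the desk. Origin: centre of its underside as it lies at the start (z points up at the start).
- rack: Fixed grey metal rack about 150 mm wide: a sloped shelf 125 mm long up the slope x 150 mm wide, tilted 20 degrees from level, falling towards a backstop plate 150 mm wide that stands square to the shelf at its low end and rises 62 mm off it; no side walls. Origin: centre of its base on the desk; x points horizontally towards the backstop (downhill), z up.
- seat (a point): Middle of the line where the rack's shelf surface meets the backstop's inner face, 22 mm above the desk. Its x runs from the backstop up the slope, lying in the shelf surface; y runs across the rack, level; z is the shelf's normal (out of the shelf, 20 degrees off vertical). A lid fully home has its short edge at x = 0, so its centre at x = 45 mm, y = 0; lids pile up along z, 12 mm each.
- scanner: Loose pocket barcode scanner: grey square bar 140 (its x) x 34 x 34 mm, 160 g, black at the nose end (+x), looking out along its +x. It works the same whichever of its four long sides is up. Origin: centre of its underside, half-way along.
- scanner_nose (a point): Centre of the scanner's window on its nose, 70 mm ahead of its middle; x points straight out along the line of sight.
- scanner_mid (a point): Middle of the scanner's solid bar (17 mm from each long side).
- mat: Fixed black rubber charging mat on the desk, 190 (x) x 110 (y) x 4 mm, on which the scanner lies lengthwise at the start. Origin: centre of its underside.
- stand: Fixed aluminium card stand, base 80 x 90 mm on the desk, about 102 mm high overall, with a plate leaning back 45 degrees that carries the barcode card. Origin: centre of its underside; its front, -x, is the side that the card looks to.
- barcode (a point): Centre of the barcode on the card (white card 72 x 60 mm, black bars 56 mm wide x 32 mm high), 70 mm above the desk. z is the normal out of the card, 45 degrees above level; y runs across the card, level.
- pad: Fixed black plate 70 x 70 x 6 mm on the desk that carries the confirm button in its centre. Origin: centre of its underside.
- confirm_top (a point): Centre of the top face of the white round confirm button, 32 mm across, on the pad; it is pushed straight down.
- confirm (a joint): Travel of the confirm button in m: 0 released, 0.006 fully down; a spring, about 4 N when fully down.
- mug: Bystander: white mug, 76 mm wide, 90 mm high. Origin: centre of its underside.
- beaker: Bystander: clear plastic cup standing upside down, 92 mm wide, 110 mm high. Origin: centre of its underside.
There are look-alikes about, which are no part of the job. Several things have the shape of the pad; the one meant has the colours described above.

How it is judged:
By the outcome, as a careful person would: the job done as asked, in the order asked, and still so for the second after the job is handed in, with the robot touching nothing.
Of lid0, lid1, lid2, lid3, lid4 only 4 to 5 are there at a start; the rules pass over those that are not, and their reading is None.
At some moment in a run one of lid0, lid1, lid2, lid3, lid4, scanner may be knocked a few centimetres aside while the robot is not near it.
Once in a run the grip may slacken for a moment while it holds something.
It also fails if it takes over 210 s, if anything falls off the work surface, if the arm or the gripper's body presses on something with over 40 N, if the wrist force passes 120 N, or if a joint passes its speed limit or range.

ROBOT

A 6-joint arm with a two-finger parallel gripper is mounted at the origin on the work surface. World frame = base frame: x ahead of the robot, y to its left, z up, the work surface at z = 0. Lengths are in m, angles in rad, forces in N, time in s.
With the tool pointing down it reaches from about 0.35 to 0.975 m from the base axis. Payload 7.1 kg.
Tool frame: the origin (TCP) lies at the very end of the fingers, on their centre line; the grasp point (between the pads) lies 19 mm behind it; z points along the fingers, y is the direction in which the jaws open and shut (so a half turn about z gives the same grasp; the last joint's range is limited). The gripper opens to 88 mm and grips with 3 to 60 N. Pads are 20 mm wide; open, the fingers measure 115 mm over their backs; the gripper's body (75 mm by 178 mm) begins 61 mm behind the grasp point.
Start: joints at [-1.215, 0.423, 1.63, -0, 1.089, -0.019], TCP at [0.229, -0.582, 0.223] pointing down, gripper open.
Joint ranges: [-3, 3], [-0.9, 2.11], [0.09, 2.58], [-1.31, 4.45], [0.11, 2.69], [-2.54, 2.54]. Speed limits (rad/s): [2.39, 2.39, 3.01, 3.14, 3.14, 3.14].

INTERFACE

Orientations are given as a rotation vector (axis times angle).
In Python, from bench import bot, viewer gives the robot as it stands.
- The arm moves only by the tool servo_tool, never from a script. Its argument "targets" is a list of rows, each an object of numbers: "x", "y", "z": the shift along the world's x, y, z in m; "ax", "ay", "az": the turn, a rotation vector about the world's x, y, z in degrees; "claw": the finger opening in m, from 0 to 0.0878. A call has exactly 10 rows; each row is the pose to reach, as a shift and turn from the pose commanded when the call began; what a row does not reach only later rows make up. A row lasts 1/12 s, in which the tool goes at most 41.7 mm and 7.16 degrees, less where a joint would pass 70% of its speed; a pose out of reach is approached as far as the arm can. A call with a gripper value outside its range is refused whole. The fingers move at their own pace and stop on an object; "newtons" is the grip in N (left out, the last holds). Time passes only in rows, so rows that repeat a pose let the fingers close, or fill a call up. It gives the time, the measured TCP pose, the force and the opening at its end, in the units of the state.
- bot.observe(): the state, without advancing time (a new reading comes with each control period).
- viewer.get_image(name): name is "side" or "top" or "wrist"; returns a dict with "image" (480x640x3 uint8, red, green, blue), "z_map" (480x640 float32, m along the optical axis (not along the pixel's ray), 0 where there is no reading), "vertical_fov" (degrees; the focal length in pixels is half the picture's height over the tangent of half this angle, whatever the lens; pixels are square), "cx", "cy" (the principal point, pixels), "R" (3x3) and "t" (3): a world point X has camera coordinates R X + t. Camera axes: x right, y down, z forward; pixel columns grow to the right and rows downward; lengths in m; the calibration is good to about 2 mm. A picture is of the moment at which its call begins.
- bot.sign_off(): hands the job in, once; it reports no verdict.
The state is a dict: "time": time; "joints": joint angles; "qd": joint speeds; "joint_efforts": joint torques, N m; "tcp_pos": TCP position; "orientation": TCP orientation; "contact_force": force on the tool from outside, world axes, zero at the start; "ft_torque": the same for the moment, N m; "grip_width": opening from 0.0 (shut) to 1.0 (fully open).
Only numpy, scipy, OpenCV 4.12 (cv2) and the standard library are available. Lean on these libraries where they do the work, as an engineer would, in place of code of your own. Each camera call takes 0.05 s, during which the arm holds its last target. There are 200 camera calls.

## Working session

There is one attempt and no reset: what is moved stays moved. The work goes in short steps, Python scripts to look and compute and a tool call to move; the robot and the scene stay as the last step left them, time stands still between calls to the robot, and variables do not carry over. Pictures are saved under pics/ and viewed, about 12 in all and at most 16, crops included, and the job is handed in when it is done.

Besides the shell and the picture viewer there is one more tool, called as name([rows], argument=value, ...), one row to a line, values as JSON. servo_tool: Moves the arm, as the interface text tells. Its arguments: {"type":"object","properties":{"targets":{"type":"array","items":{"type":"object","properties":{"x":{"type":"number"},"y":{"type":"number"},"z":{"type":"number"},"ax":{"type":"number"},"ay":{"type":"number"},"az":{"type":"number"},"claw":{"type":"number"}}}},"newtons":{"type":"number"}},"required":["targets"]}

```bash
ls; mkdir -p pics; cat > h.py <<'E'
import numpy as np, cv2
from bench import bot, viewer
from scipy.spatial.transform import Rotation as Ro
def grab(n,save=None):
    d=viewer.get_image(n); d['f']=240/np.tan(np.radians(d['vertical_fov'])/2)
    if save: cv2.imwrite('pics/'+save,cv2.cvtColor(d['image'],cv2.COLOR_RGB2BGR))
    return d
def ray(d,u,v,h):
    R=np.array(d['R']);t=np.array(d['t']);c=-R.T@t
    w=R.T@np.array([(u-d['cx'])/d['f'],(v-d['cy'])/d['f'],1]); return c+w*(h-c[2])/w[2]
def cloud(d):
    v,u=np.mgrid[0:480,0:640];z=d['z_map']
    P=np.stack([(u-d['cx'])/d['f']*z,(v-d['cy'])/d['f']*z,z],-1)
    W=(P-np.array(d['t']))@np.array(d['R']); W[z==0]=np.nan; return W
def proj(d,X):
    p=np.array(d['R'])@np.array(X)+np.array(d['t']); return d['cx']+d['f']*p[0]/p[2], d['cy']+d['f']*p[1]/p[2]
E
python3 - <<'E'
from h import *
for n in('top','side'):
    d=grab(n,n+'0.png'); print(n,d['vertical_fov'],d['cx'],d['cy'],np.round(d['R'],3).tolist(),np.round(d['t'],3))
print(bot.observe())
E
```

```text
pics
top 53.567542056923244 315.94591238201355 235.35908344107696 [[0.014, -1.0, -0.019], [-0.988, -0.011, -0.155], [0.155, 0.021, -0.988]] [0.012 0.503 0.984]
side 51.85497361691025 319.73342896213586 236.8053476212334 [[-0.976, -0.218, -0.004], [-0.108, 0.498, -0.86], [0.189, -0.839, -0.51]] [0.516 0.09  1.1  ]
{'time': 0.1, 'joints': array([-1.21501459e+00,  4.23771684e-01,  1.63064051e+00, -7.84305152e-06,
        1.08860752e+00, -1.90199622e-02]), 'qd': array([ 0.00039977, -0.00201619, -0.00171584, -0.00111777,  0.00133661,
       -0.00159757]), 'joint_efforts': array([-4.38640382e-04, -5.45612848e+01, -2.74324214e+01,  6.44838391e-02,
        1.88184920e-02, -2.32844536e-05]), 'tcp_pos': array([ 0.22863212, -0.58111559,  0.22196432]), 'orientation': array([-3.08520680e+00, -5.85040911e-01,  3.86247966e-04]), 'contact_force': array([ 0.49409159, -0.51264374, -0.38057305]), 'ft_torque': array([0.03009318, 0.02198953, 0.01119498]), 'grip_width': 0.9984042609503598}
```

View pics/top0.png

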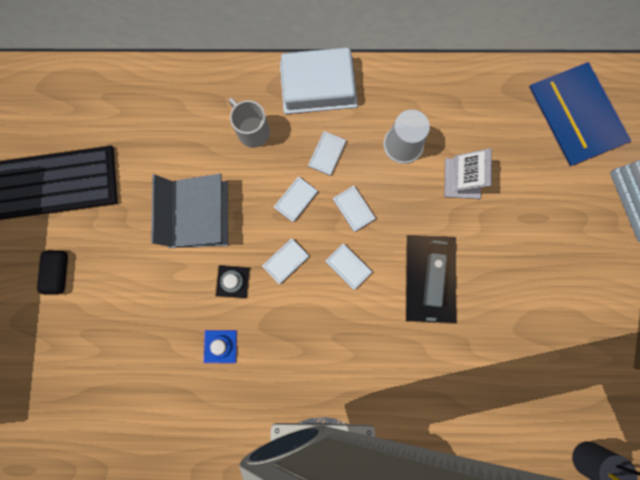

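View pics/side0.png

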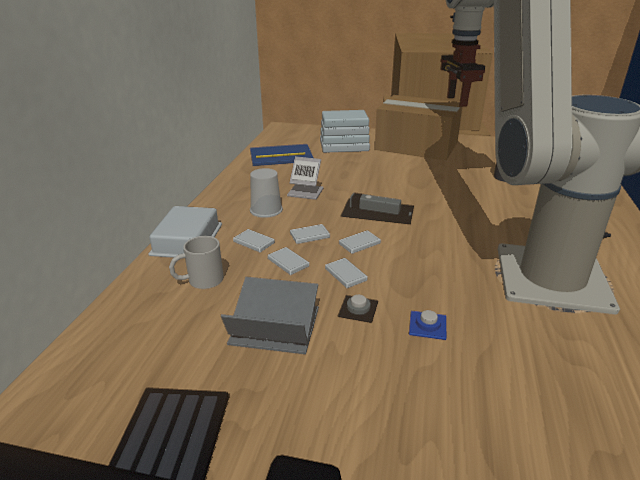

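Five lids sit around (286–354, 153–266). The rack is at (190,210) with its backstop on the left (+y). The black pad with the white button is at (233,281), and the blue pad is a decoy. The scanner is on the mat at (434,278) and the card stand is at (468,172).

```bash
python3 - <<'E'
from h import *
d=grab('top'); W=cloud(d); im=d['image']; print('z err desk', np.nanmedian(W[300:380,330:400,2]))
def box(mask,h,amin=200):
    cs,_=cv2.findContours(mask.astype(np.uint8),cv2.RETR_EXTERNAL,cv2.CHAIN_APPROX_NONE)
    for c in cs:
        if cv2.contourArea(c)<amin: continue
        P=np.array([ray(d,u,v,h)[:2] for u,v in c[:,0]],np.float32)
        (x,y),(a,b),ang=cv2.minAreaRect(P)
        if a<b: a,b,ang=b,a,ang+90
        print('  c',round(x,4),round(y,4),'size',round(a,3),round(b,3),'ang',round((ang+90)%180-90,1))
hsv=cv2.cvtColor(im,cv2.COLOR_RGB2HSV)
roi=np.zeros((480,640),bool); roi[125:295,258:385]=1
print('lids');box(roi&(hsv[...,1]<60)&(hsv[...,2]>120),0.012)
roi[:]=0; roi[225:330,395:465]=1
print('mat');box(roi&(hsv[...,2]<60)|(roi&(hsv[...,1]<60)),0.004)
print('scanner grey');box(roi&(W[...,2]>0.025),0.038,100)
roi[:]=0; roi[255:305,205:258]=1
print('pad');box(roi&((hsv[...,2]<60)|(hsv[...,1]<60)),0.006)
print('button');box(roi&(hsv[...,2]>120)&(hsv[...,1]<60),0.02,60); print('btn z',np.nanmax(W[roi][:,2]), W[275:287,225:237,2].mean())
roi[:]=0; roi[165:255,145:235]=1
print('rack outline'); box(roi&(W[...,2]>0.015),0.05)
# shelf plane
p=W[185:240,178:222].reshape(-1,3); p=p[np.isfinite(p).all(1)]; m=p.mean(0); n=np.linalg.svd(p-m)[2][2]; n*=np.sign(n[2]); print('shelf',m,n,np.degrees(np.arccos(n[2])), np.degrees(np.arctan2(n[1],n[0])))
# card plane
roi[:]=0; roi[150:192,455:492]=1
p=W[roi&(W[...,2]>0.05)]; m=p.mean(0); n=np.linalg.svd(p-m)[2][2]; n*=np.sign(n[2]); print('card',m,n,np.degrees(np.arccos(n[2])),np.degrees(np.arctan2(n[1],n[0])))
bars=roi&(hsv[...,2]<70)&(W[...,2]>.04); v,u=np.nonzero(bars); print('bars px',u.mean(),v.mean(),ray(d,(u.min()+u.max())/2,(v.min()+v.max())/2,.07),ray(d,u.mean(),v.mean(),.07))
for nm,(a,b,c,e) in dict(mug=(95,150,225,275),cup=(105,165,380,432)).items():
    q=W[a:b,c:e].reshape(-1,3); q=q[q[:,2]>.08]; print(nm,q.min(0),q.max(0))
for nm,r in (('scan',(225,330,395,465)),('rackS',(160,255,145,235))):
    cv2.imwrite(f'pics/{nm}.png',cv2.cvtColor(cv2.resize(im[r[0]:r[1],r[2]:r[3]],None,fx=5,fy=5),cv2.COLOR_RGB2BGR))
E
python3 - <<'E'
import cv2,numpy as np
a=cv2.imread('pics/scan.png');b=cv2.imread('pics/rackS.png')
h=max(a.shape[0],b.shape[0]);c=np.zeros((h,a.shape[1]+b.shape[1],3),np.uint8);c[:a.shape[0],:a.shape[1]]=a;c[:b.shape[0],a.shape[1]:]=b
cv2.imwrite('pics/crop1.png',c)
E
```

```text
z err desk -0.0016438325069775956
lids
  c 0.4407 -0.0536 size 0.091 0.058 ang 45.5
  c 0.4506 0.0854 size 0.092 0.059 ang -45.5
  c 0.57 -0.0648 size 0.092 0.059 ang 33.1
  c 0.5905 0.0663 size 0.093 0.058 ang -37.2
  c 0.698 -0.0037 size 0.092 0.058 ang -22.8
mat
  c 0.4051 -0.2336 size 0.163 0.103 ang -0.9
scanner grey
  c 0.4258 -0.2369 size 0.139 0.036 ang -7.0
pad
  c 0.4045 0.2007 size 0.066 0.064 ang 86.9
button
  c 0.404 0.2045 size 0.039 0.033 ang 2.3
btn z 0.03083848036822807 0.025290802744918302
rack outline
  c 0.5566 0.3008 size 0.161 0.15 ang 2.6
shelf [0.5513389  0.27164871 0.04384115] [-0.00633773  0.31635882  0.94861843] 18.446697996012322 91.14767341407553
card [ 0.64150244 -0.31505645  0.076201  ] [0.02766497 0.68486956 0.72814033] 43.26928285891229 87.6868224673046<stdin>:27: RuntimeWarning: Mean of empty slice.
  ret = ret.dtype.type(ret / rcount)
Traceback (most recent call last):
ValueError: zero-size array to reduction operation minimum which has no identity
[ WARN:0@0.018] global loadsave.cpp:275 findDecoder imread_('pics/scan.png'): can't open/read file: check file path/integrity
[ WARN:0@0.018] global loadsave.cpp:275 findDecoder imread_('pics/rackS.png'): can't open/read file: check file path/integrity
Traceback (most recent call last):
AttributeError: 'NoneType' object has no attribute 'shape'
```

```bash
python3 - <<'E'
from h import *
d=grab('top'); W=cloud(d); im=d['image']; hsv=cv2.cvtColor(im,cv2.COLOR_RGB2HSV); g=im.mean(2)
roi=np.zeros((480,640),bool)
roi[145:195,455:495]=1
print('card px z',W[160:185:6,460:490:6,2].round(3))
bars=roi&(g<110); v,u=np.nonzero(bars&(W[...,2]>.03)); print(len(u)); 
if len(u): print(u.min(),u.max(),v.min(),v.max(),ray(d,u.mean(),v.mean(),.07), np.nanmean(W[bars],0))
card=roi&(g>170)&(W[...,2]>.03); cs,_=cv2.findContours((card|bars).astype(np.uint8),0,1)
print([ (cv2.minAreaRect(c),cv2.contourArea(c)) for c in cs if cv2.contourArea(c)>50])
for nm,(a,b,c,e) in dict(mug=(95,150,225,275),cup=(105,165,380,432)).items():
    q=W[a:b,c:e].reshape(-1,3); q=q[q[:,2]>.05]; print(nm,q.min(0).round(3),q.max(0).round(3))
print('mat row', g[300,396:466].astype(int), g[228:330:2,412].astype(int))
parts=[im[225:330,395:465],im[160:265,145:235],im[140:245,430:500]]
cv2.imwrite('pics/crop1.png',cv2.cvtColor(cv2.resize(np.hstack(parts),None,fx=3.4,fy=3.4,interpolation=2),cv2.COLOR_RGB2BGR))
E
```

```text
card px z [[0.051 0.063 0.073 0.084 0.091]
 [0.056 0.062 0.072 0.083 0.09 ]
 [0.055 0.064 0.073 0.087 0.091]
 [0.053 0.066 0.074 0.084 0.088]
 [0.052 0.064 0.075 0.081 0.088]]
87
465 487 156 187 [ 0.64457539 -0.30949692  0.07      ] [ 0.63368781 -0.34875292  0.01711113]
[(((484.2149658203125, 184.50991821289062), (25.733051300048828, 47.4887809753418), 47.642547607421875), 224.5), (((470.0, 169.0), (30.0, 38.0), 0.0), 891.0)]
mug [0.713 0.131 0.05 ] [0.804 0.218 0.094]
cup [ 0.684 -0.213  0.05 ] [ 0.76  -0.138  0.113]
mat row [148 147 146 147 146 147 147 149 144 115  70  35  27  28  28  29  30  31
  30  31  30  30  31  29  30  30  34  48  62  76  92 107 115 118 117 117
 117 116 116 116 115 115 115 114 113 100  74  41  26  29  32  38  38  38
  39  41  40  40  41  61  97 129 145 146 144 143 142 143 143 143] [150 150 155 127  62  59  58  57  54  52  50  50  47  47  45  43  42  41
  39  39  37  35  34  32  34  33  31  30  31  30  31  28  30  29  28  30
  30  29  28  28  30  28  28  29  28  28  45 132 144 144 142]
```

View pics/crop1.png

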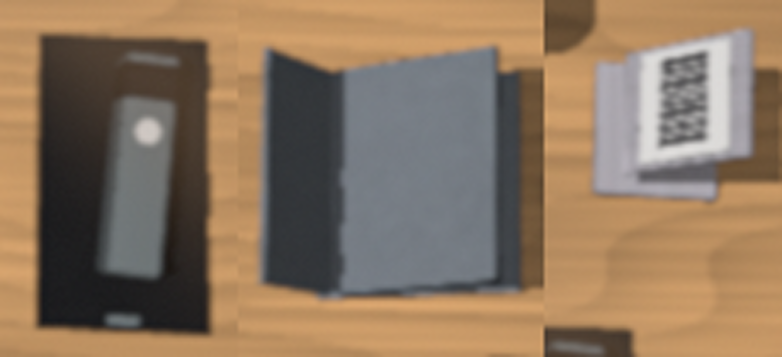

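The nose (black, image-up) points to +x, and the card faces +y. Next I'll compute the rack seat and mat centre from edges, then take a wrist look over the rack.

```bash
cat >> h.py <<'E'
def down(psi):
    p=np.radians(psi); y=np.array([np.cos(p),np.sin(p),0]); z=np.array([0,0,-1.]); return np.stack([np.cross(y,z),y,z],1)
def axes(y,z): return np.stack([np.cross(y,z),y,z],1)
def go(pos,R,frm=None):
    """print shift (mm) and turn (deg) from the current pose (or frm) to pos,R"""
    if frm is None:
        s=bot.observe(); frm=(s['tcp_pos'],Ro.from_rotvec(s['orientation']).as_matrix())
    t=np.degrees(Ro.from_matrix(R@frm[1].T).as_rotvec())
    print('shift mm',np.round((np.array(pos)-frm[0])*1000,1),'turn',t.round(2)); return (np.array(pos),R)
def lids(d,roi=(100,300,100,640),h=0.012):
    hsv=cv2.cvtColor(d['image'],cv2.COLOR_RGB2HSV); m=np.zeros((480,640),np.uint8)
    a,b,c,e=roi; m[a:b,c:e]=((hsv[...,1]<60)&(hsv[...,2]>120))[a:b,c:e]; out=[]
    for c in cv2.findContours(m,cv2.RETR_EXTERNAL,cv2.CHAIN_APPROX_NONE)[0]:
        if cv2.contourArea(c)<150: continue
        P=np.array([ray(d,u,v,h)[:2] for u,v in c[:,0]],np.float32); (x,y),(a,b),g=cv2.minAreaRect(P)
        if a<b: a,b,g=b,a,g+90
        out.append((x,y,a,b,(g+90)%180-90))
    return out
E
python3 - <<'E'
from h import *
d=grab('top')
hi=22+125*np.sin(np.radians(20)); bs=22+62*np.cos(np.radians(20))
for n,u,v,h in (('hiT',221.2,173.8,hi),('hiB',221.2,242.4,hi),('bsT',153.5,174.1,bs),('bsB',152.6,243.2,bs),('seat',176,183,22),('seat',174.5,244,22)):
    print(n,ray(d,u,v,h/1000).round(4))
for n,u,v in (('m',406.2,236),('m',455.5,237.2),('m',405.5,321.3),('m',456,323)): print(n,ray(d,u,v,.004).round(4))
s=bot.observe(); print('tooly',np.degrees(np.arctan2(*Ro.from_rotvec(s['orientation']).as_matrix()[[1,0],1])))
go((0.53,0.25,0.32),down(0))
E
```

```text
hiT [0.6311 0.2231 0.0648]
hiB [0.4821 0.2164 0.0648]
bsT [0.6248 0.3638 0.0803]
bsB [0.4767 0.3558 0.0803]
seat [0.6214 0.3337 0.022 ]
seat [0.4834 0.3288 0.022 ]
m [ 0.5095 -0.1818  0.004 ]
m [ 0.5079 -0.2905  0.004 ]
m [ 0.323  -0.1773  0.004 ]
m [ 0.3209 -0.2857  0.004 ]
tooly -68.52590471494614
shift mm [301.3 831.4  97.7] turn [-3.000e-02 -4.000e-02  6.853e+01]
```

servo_tool([
  {"x":0.1,"y":0.28,"z":0.1,"az":23},
  {"x":0.1,"y":0.28,"z":0.1,"az":23},
  {"x":0.15,"y":0.4,"z":0.1,"az":35},
  {"x":0.15,"y":0.4,"z":0.1,"az":35},
  {"x":0.15,"y":0.4,"z":0.1,"az":35},
  {"x":0.15,"y":0.4,"z":0.1,"az":35},
  {"x":0.15,"y":0.4,"z":0.1,"az":35},
  {"x":0.15,"y":0.4,"z":0.1,"az":35},
  {"x":0.15,"y":0.4,"z":0.1,"az":35},
  {"x":0.15,"y":0.4,"z":0.1,"az":35},
])

```text
$.targets[0]: bad value
```

servo_tool([
  {"x":0.15,"y":0.37,"z":0,"az":34},
  {"x":0.15,"y":0.37,"z":0,"az":34},
  {"x":0.15,"y":0.37,"z":0,"az":34},
  {"x":0.15,"y":0.37,"z":0,"az":34},
  {"x":0.15,"y":0.37,"z":0,"az":34},
  {"x":0.15,"y":0.37,"z":0,"az":34},
  {"x":0.15,"y":0.37,"z":0,"az":34},
  {"x":0.15,"y":0.37,"z":0,"az":34},
  {"x":0.15,"y":0.37,"z":0,"az":34},
  {"x":0.15,"y":0.37,"z":0,"az":34},
])

```text
$.targets[0]: bad value
```

```bash
python3 - <<'E'
from h import *
s=bot.observe(); print(s['time'],s['tcp_pos'])
d=grab('wrist','wr1.png'); c=-np.array(d['R']).T@d['t']; print(d['vertical_fov'],c,np.round(d['R'],3).tolist())
for n,p in dict(seat=(.551,.3365,.022),hi=(.5566,.2198,.0648),pad=(.404,.2045,.02)).items(): print(n,proj(d,p))
d2=grab('top')
for l in lids(d2,(125,295,258,385)): print(np.round(l,4))
E
```

```text
0.25 [ 0.228738   -0.58137288  0.22229469]
66.0846120777851 [ 0.29165917 -0.55646812  0.38366361] [[0.365, -0.931, -0.0], [-0.902, -0.354, 0.246], [-0.229, -0.09, -0.969]]
seat (np.float64(-964.3585941771717), np.float64(-874.643447469476))
hi (np.float64(-968.4988265056081), np.float64(-979.8860223419359))
pad (np.float64(-629.4805382352286), np.float64(-414.33801811078763))
[ 0.4407 -0.0536  0.0911  0.0576 45.5305]
[  0.4506   0.0854   0.0926   0.0586 -45.5474]
[ 0.57   -0.0648  0.0922  0.0587 33.086 ]
[  0.5905   0.0663   0.0926   0.0576 -37.2492]
[ 6.98000e-01 -3.70000e-03  9.20000e-02  5.84000e-02 -2.27734e+01]
```

View pics/wr1.png

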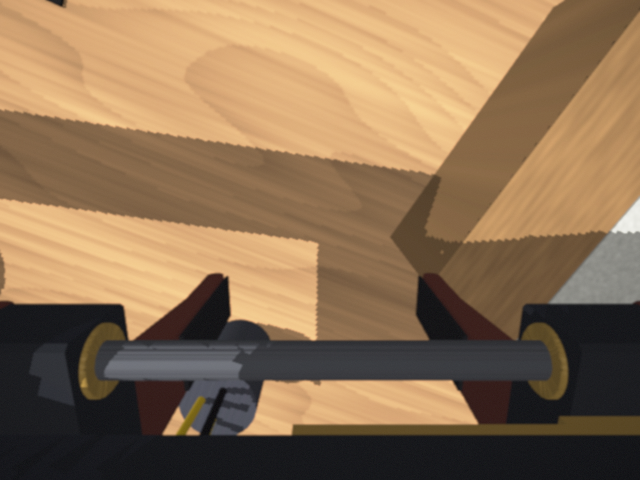

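servo_tool([
  {"x":0.1,"y":0.28,"z":0.1,"ax":0,"ay":0,"az":23,"claw":0.0878},
  {"x":0.15,"y":0.4,"z":0.1,"ax":0,"ay":0,"az":35,"claw":0.0878},
  {"x":0.15,"y":0.4,"z":0.1,"ax":0,"ay":0,"az":35,"claw":0.0878},
  {"x":0.15,"y":0.4,"z":0.1,"ax":0,"ay":0,"az":35,"claw":0.0878},
  {"x":0.15,"y":0.4,"z":0.1,"ax":0,"ay":0,"az":35,"claw":0.0878},
  {"x":0.15,"y":0.4,"z":0.1,"ax":0,"ay":0,"az":35,"claw":0.0878},
  {"x":0.15,"y":0.4,"z":0.1,"ax":0,"ay":0,"az":35,"claw":0.0878},
  {"x":0.15,"y":0.4,"z":0.1,"ax":0,"ay":0,"az":35,"claw":0.0878},
  {"x":0.15,"y":0.4,"z":0.1,"ax":0,"ay":0,"az":35,"claw":0.0878},
  {"x":0.15,"y":0.4,"z":0.1,"ax":0,"ay":0,"az":35,"claw":0.0878},
])

```text
time: 1.18
tcp_pos: [0.3713, -0.2001, 0.3185]
orientation: [2.768, 1.485, 0.001]
contact_force: [0.9, 0.3, -0.2]
grip_width: 0.996
```

servo_tool([
  {"x":0.15,"y":0.37,"z":0,"ax":0,"ay":0,"az":34,"claw":0.0878},
  {"x":0.15,"y":0.37,"z":0,"ax":0,"ay":0,"az":34,"claw":0.0878},
  {"x":0.15,"y":0.37,"z":0,"ax":0,"ay":0,"az":34,"claw":0.0878},
  {"x":0.15,"y":0.37,"z":0,"ax":0,"ay":0,"az":34,"claw":0.0878},
  {"x":0.15,"y":0.37,"z":0,"ax":0,"ay":0,"az":34,"claw":0.0878},
  {"x":0.15,"y":0.37,"z":0,"ax":0,"ay":0,"az":34,"claw":0.0878},
  {"x":0.15,"y":0.37,"z":0,"ax":0,"ay":0,"az":34,"claw":0.0878},
  {"x":0.15,"y":0.37,"z":0,"ax":0,"ay":0,"az":34,"claw":0.0878},
  {"x":0.15,"y":0.37,"z":0,"ax":0,"ay":0,"az":34,"claw":0.0878},
  {"x":0.15,"y":0.37,"z":0,"ax":0,"ay":0,"az":34,"claw":0.0878},
])

```text
time: 2.02
tcp_pos: [0.5221, 0.1718, 0.3179]
orientation: [-2.21, -2.233, -0.002]
contact_force: [-1.2, 0.2, 0.7]
grip_width: 1.004
```

```bash
python3 - <<'E'
from h import *
s=bot.observe(); print(s['time'],s['tcp_pos'],s['joints'].round(2))
d=grab('wrist','wr2.png'); c=-np.array(d['R']).T@d['t']; print(c,np.round(d['R'],3).tolist())
for n,p in dict(seat=(.551,.3365,.022),hi=(.5566,.2198,.0648),pad=(.404,.2045,.02),l=(.4506,.0854,.012)).items(): print(n,np.round(proj(d,p)))
d2=grab('top')
for l in lids(d2,(125,295,258,385)): print(np.round(l,4))
E
```

```text
2.0167 [0.52213969 0.17176739 0.31787738] [0.3  0.21 1.7  0.   1.23 0.29]
[0.52217029 0.23885754 0.47928251] [[1.0, 0.009, 0.001], [0.009, -0.969, 0.245], [0.003, -0.245, -0.969]]
seat [349.  61.]
hi [354. 167.]
pad [226. 177.]
l [268. 268.]
[ 0.4407 -0.0536  0.091   0.0575 45.5305]
[  0.4505   0.0852   0.0916   0.0594 -44.3639]
[ 0.5701 -0.0636  0.0874  0.0581 33.0956]
[  0.5901   0.0657   0.0926   0.059  -37.2576]
[ 6.98100e-01 -4.00000e-03  9.24000e-02  5.88000e-02 -2.28262e+01]
```

View pics/wr2.png

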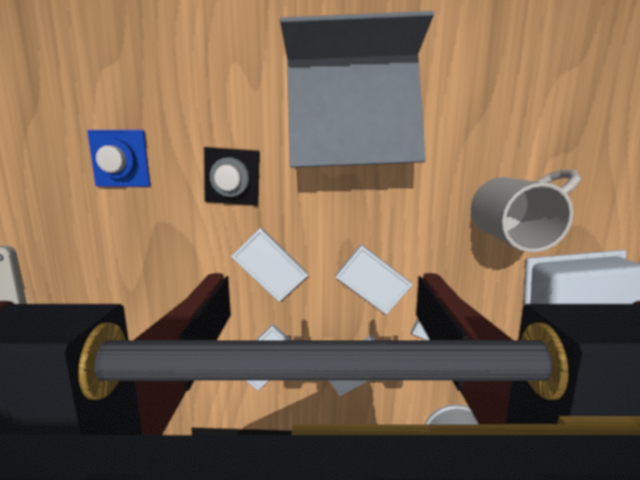

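The rack and the front two lids are well seen: seat line (288,67)–(418,54), high edge (291,166)–(424,159), backstop top (281,16)–(433,13), black pad's button at (228,177).

```bash
python3 - <<'E'
from h import *
d=grab('wrist'); g=cv2.cvtColor(d['image'],cv2.COLOR_RGB2GRAY); W=cloud(d)
cv2.imwrite('pics/rk.png',cv2.cvtColor(cv2.resize(d['image'][5:205,195:445],None,fx=3,fy=3,interpolation=2),cv2.COLOR_RGB2BGR))
for n,u,v,h in (('hiL',291,166,.0648),('hiR',424,159.5,.0648),('seatL',288,67,.022),('seatR',418,54,.022),('bsL',281,16,.0803),('bsR',433,13,.0803),('btn',227,177,.02)): print(n,ray(d,u,v,h).round(4),W[int(v)+2,int(u)].round(3))
for l in lids(d,(225,320,225,415)): print('lid',np.round(l,4))
p=W[80:150,300:410].reshape(-1,3); p=p[np.isfinite(p).all(1)]; m=p.mean(0); n=np.linalg.svd(p-m)[2][2]; n*=np.sign(n[2]); print('shelf',m,n,np.degrees(np.arccos(n[2])), np.degrees(np.arctan2(n[1],n[0])))
E
```

```text
hiL [0.4873 0.2202 0.0648] [0.482 0.215 0.   ]
hiR [0.633  0.2289 0.0648] [0.633 0.227 0.065]
seatL [0.4813 0.3289 0.022 ] [0.482 0.326 0.026]
seatR [0.6285 0.3441 0.022 ] [0.629 0.342 0.022]
bsL [0.4803 0.3626 0.0803] [0.48  0.362 0.078]
bsR [0.6267 0.3669 0.0803] [0.627 0.366 0.078]
btn [0.4048 0.2041 0.02  ] [0.406 0.202 0.026]
lid [  0.5914   0.0687   0.0918   0.0577 -37.1034]
lid [  0.4531   0.088    0.0913   0.0584 -45.9359]
shelf [0.55693388 0.27663864 0.0445918 ] [-0.01595954  0.34300635  0.9391975 ] 20.082779637823272 92.6639595594378
```

View pics/rk.png

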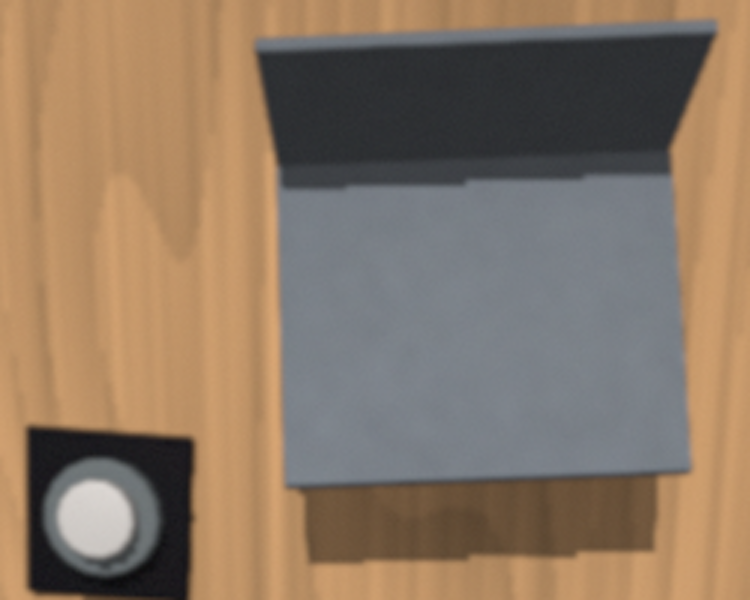

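```bash
cat >> h.py <<'E'
E
python3 - <<'E'
from h import *
d=grab('wrist')
P={n:ray(d,u,v,h) for n,u,v,h in (('hiL',290.3,166.7,.0648),('hiR',425,161.7,.0648),('sL',287.7,60.3,.022),('sR',418.3,55,.022),('bL',281,21.7,.0803),('bR',432.3,16.7,.0803))}
for k,v in P.items(): print(k,v.round(4))
for a,b in (('hiL','hiR'),('sL','sR'),('bL','bR')):
    m=(P[a]+P[b])/2; w=P[b]-P[a]; print(a,m.round(4),np.linalg.norm(w).round(4),np.degrees(np.arctan2(w[1],w[0])).round(2))
f=go((.453,.088,.08),down(44.1))
f=go((.453,.088,.003),down(44.1),f)
E
```

```text
hiL [0.4854 0.2174 0.0648]
hiR [0.6331 0.2243 0.0648]
sL [0.4801 0.3338 0.022 ]
sR [0.6278 0.3408 0.022 ]
bL [0.4793 0.3555 0.0803]
bR [0.6252 0.3613 0.0803]
hiL [0.5593 0.2208 0.0648] 0.1479 2.68
sL [0.554  0.3373 0.022 ] 0.1479 2.72
bL [0.5523 0.3584 0.0803] 0.146 2.28
shift mm [ -67.8  -80.3 -237.4] turn [ 5.000e-02 -4.000e-02  4.354e+01]
shift mm [  0.   0. -77.] turn [0. 0. 0.]
```

servo_tool([
  {"x":-0.068,"y":-0.08,"z":-0.237,"ax":0,"ay":0,"az":43.5,"claw":0.0878},
  {"x":-0.068,"y":-0.08,"z":-0.237,"ax":0,"ay":0,"az":43.5,"claw":0.0878},
  {"x":-0.068,"y":-0.08,"z":-0.237,"ax":0,"ay":0,"az":43.5,"claw":0.0878},
  {"x":-0.068,"y":-0.08,"z":-0.237,"ax":0,"ay":0,"az":43.5,"claw":0.0878},
  {"x":-0.068,"y":-0.08,"z":-0.237,"ax":0,"ay":0,"az":43.5,"claw":0.0878},
  {"x":-0.068,"y":-0.08,"z":-0.237,"ax":0,"ay":0,"az":43.5,"claw":0.0878},
  {"x":-0.068,"y":-0.08,"z":-0.237,"ax":0,"ay":0,"az":43.5,"claw":0.0878},
  {"x":-0.068,"y":-0.08,"z":-0.237,"ax":0,"ay":0,"az":43.5,"claw":0.0878},
  {"x":-0.068,"y":-0.08,"z":-0.237,"ax":0,"ay":0,"az":43.5,"claw":0.0878},
  {"x":-0.068,"y":-0.08,"z":-0.237,"ax":0,"ay":0,"az":43.5,"claw":0.0878},
])

```text
time: 3.05
tcp_pos: [0.4557, 0.0884, 0.0829]
orientation: [1.231, 2.886, 0.004]
contact_force: [0.3, 0.4, 0.2]
grip_width: 1.003
```

servo_tool([
  {"x":0,"y":0,"z":-0.03,"ax":0,"ay":0,"az":0,"claw":0.0878},
  {"x":0,"y":0,"z":-0.055,"ax":0,"ay":0,"az":0,"claw":0.0878},
  {"x":0,"y":0,"z":-0.07,"ax":0,"ay":0,"az":0,"claw":0.0878},
  {"x":0,"y":0,"z":-0.077,"ax":0,"ay":0,"az":0,"claw":0.0878},
  {"x":0,"y":0,"z":-0.077,"ax":0,"ay":0,"az":0,"claw":0.08},
  {"x":0,"y":0,"z":-0.077,"ax":0,"ay":0,"az":0,"claw":0.05},
  {"x":0,"y":0,"z":-0.077,"ax":0,"ay":0,"az":0,"claw":0.05},
  {"x":0,"y":0,"z":-0.077,"ax":0,"ay":0,"az":0,"claw":0.05},
  {"x":0,"y":0,"z":-0.077,"ax":0,"ay":0,"az":0,"claw":0.05},
  {"x":0,"y":0,"z":-0.077,"ax":0,"ay":0,"az":0,"claw":0.05},
], newtons=20)

```text
time: 3.88
tcp_pos: [0.4537, 0.0881, 0.0047]
orientation: [1.228, 2.89, 0.001]
contact_force: [-1.4, -0.2, 7.7]
grip_width: 0.632
```

```bash
cat >> h.py <<'E'
S0=np.array([.5535,.3373,.022]); _a=np.radians(2.65)
YS=np.array([np.cos(_a),np.sin(_a),0]) # across rack, tool y
DH=np.array([np.sin(_a),-np.cos(_a),0]) # horizontal, away from backstop
_c,_s=np.cos(np.radians(20)),np.sin(np.radians(20))
XS=DH*_c+np.array([0,0,_s]); ZS=-DH*_s+np.array([0,0,_c])
RS=axes(YS,-ZS)
def seat(x,z): return S0+x*XS+z*ZS
E
python3 - <<'E'
from h import *
s=bot.observe(); print(s['tcp_pos'],s['contact_force'],s['grip_width']*.0878)
p,R=s['tcp_pos'],Ro.from_rotvec(s['orientation']).as_matrix()
print(RS,XS,ZS)
f=go(p+[0,0,.1],R); f=go(seat(.06,.09),RS,f); f=go(seat(.06,.006),RS,f); f=go(seat(.042,.006),RS,f)
E
```

```text
[0.45365168 0.08813957 0.00465272] [-1.43285151 -0.15364144  7.70347926] 0.05549108251777642
[[-0.04344644  0.9989306   0.01581321]
 [ 0.93868772  0.04623474 -0.34165439]
 [-0.34202014  0.         -0.93969262]] [ 0.04344644 -0.93868772  0.34202014] [-0.01581321  0.34165439  0.93969262]
shift mm [  0.   0. 100.] turn [0. 0. 0.]
shift mm [101.  223.6  22.4] turn [-18.75  -8.01 -40.9 ]
shift mm [  1.3 -28.7 -78.9] turn [0. 0. 0.]
shift mm [-0.8 16.9 -6.2] turn [0. 0. 0.]
```

servo_tool([
  {"x":0,"y":0,"z":0.03,"ax":0,"ay":0,"az":0,"claw":0.05},
  {"x":0,"y":0,"z":0.07,"ax":0,"ay":0,"az":0,"claw":0.05},
  {"x":0,"y":0,"z":0.1,"ax":0,"ay":0,"az":0,"claw":0.05},
  {"x":0.02,"y":0.04,"z":0.105,"ax":-3,"ay":-1,"az":-7,"claw":0.05},
  {"x":0.05,"y":0.08,"z":0.11,"ax":-6,"ay":-2,"az":-14,"claw":0.05},
  {"x":0.07,"y":0.12,"z":0.115,"ax":-9,"ay":-4,"az":-21,"claw":0.05},
  {"x":0.085,"y":0.16,"z":0.12,"ax":-12,"ay":-5,"az":-28,"claw":0.05},
  {"x":0.095,"y":0.19,"z":0.122,"ax":-15,"ay":-6.5,"az":-34,"claw":0.05},
  {"x":0.101,"y":0.215,"z":0.122,"ax":-18,"ay":-7.5,"az":-39,"claw":0.05},
  {"x":0.101,"y":0.2236,"z":0.1224,"ax":-18.75,"ay":-8.0,"az":-40.9,"claw":0.05},
])

```text
time: 4.72
tcp_pos: [0.5535, 0.3092, 0.1269]
orientation: [1.94, 2.146, -0.323]
contact_force: [1.1, -0.6, -0.4]
grip_width: 0.635
```

servo_tool([
  {"x":0,"y":0,"z":0,"ax":0,"ay":0,"az":0,"claw":0.05},
  {"x":0.0004,"y":-0.01,"z":-0.028,"ax":0,"ay":0,"az":0,"claw":0.05},
  {"x":0.001,"y":-0.018,"z":-0.05,"ax":0,"ay":0,"az":0,"claw":0.05},
  {"x":0.001,"y":-0.022,"z":-0.061,"ax":0,"ay":0,"az":0,"claw":0.05},
  {"x":0.001,"y":-0.024,"z":-0.067,"ax":0,"ay":0,"az":0,"claw":0.05},
  {"x":0.001,"y":-0.026,"z":-0.071,"ax":0,"ay":0,"az":0,"claw":0.05},
  {"x":0.001,"y":-0.0265,"z":-0.073,"ax":0,"ay":0,"az":0,"claw":0.05},
  {"x":0.001,"y":-0.0265,"z":-0.073,"ax":0,"ay":0,"az":0,"claw":0.05},
  {"x":0.001,"y":-0.0265,"z":-0.073,"ax":0,"ay":0,"az":0,"claw":0.05},
  {"x":0.001,"y":-0.0265,"z":-0.073,"ax":0,"ay":0,"az":0,"claw":0.05},
])

```text
time: 5.55
tcp_pos: [0.5546, 0.2817, 0.0539]
orientation: [1.935, 2.154, -0.321]
contact_force: [0.2, -0.9, -0.8]
grip_width: 0.637
```

```bash
cat >> h.py <<'E'
def inseat():
    s=bot.observe(); p=s['tcp_pos']-S0; F=s['contact_force']
    print('t',s['time'],'seat mm x,y,z',np.round([p@XS*1e3,p@YS*1e3,p@ZS*1e3],1),'F x,y,z',np.round([F@XS,F@YS,F@ZS],1),'open mm',round(s['grip_width']*87.8,1))
E
python3 - <<'E'
from h import *
inseat(); go(seat(.06,.0045),RS)
E
```

```text
t 5.55 seat mm x,y,z [63.1 -1.4 11. ] F x,y,z [ 0.5  0.2 -1.1] open mm 55.9
shift mm [ 1.4  0.8 -7.2] turn [-1.79 -0.73 -3.39]
```

servo_tool([
  {"x":0.0014,"y":0.002,"z":0,"ax":-1.8,"ay":-0.7,"az":-3.4,"claw":0.05},
  {"x":0.0014,"y":0.002,"z":0,"ax":-1.8,"ay":-0.7,"az":-3.4,"claw":0.05},
  {"x":0.0014,"y":0.0015,"z":-0.001,"ax":-1.8,"ay":-0.7,"az":-3.4,"claw":0.05},
  {"x":0.0014,"y":0.001,"z":-0.0025,"ax":-1.8,"ay":-0.7,"az":-3.4,"claw":0.05},
  {"x":0.0014,"y":0.001,"z":-0.004,"ax":-1.8,"ay":-0.7,"az":-3.4,"claw":0.05},
  {"x":0.0014,"y":0.001,"z":-0.0055,"ax":-1.8,"ay":-0.7,"az":-3.4,"claw":0.05},
  {"x":0.0014,"y":0.001,"z":-0.0065,"ax":-1.8,"ay":-0.7,"az":-3.4,"claw":0.05},
  {"x":0.0014,"y":0.001,"z":-0.0065,"ax":-1.8,"ay":-0.7,"az":-3.4,"claw":0.05},
  {"x":0.0014,"y":0.001,"z":-0.0065,"ax":-1.8,"ay":-0.7,"az":-3.4,"claw":0.05},
  {"x":0.0014,"y":0.001,"z":-0.0065,"ax":-1.8,"ay":-0.7,"az":-3.4,"claw":0.05},
])

```text
time: 6.38
tcp_pos: [0.5553, 0.282, 0.0476]
orientation: [1.98, 2.075, -0.353]
contact_force: [-3.3, -0.6, 8.9]
grip_width: 0.636
```

```bash
python3 - <<'E'
from h import *
inseat(); f=go(seat(.06,.0045),RS);go(seat(.04,.0045),RS)
E
```

```text
t 6.3833 seat mm x,y,z [60.8 -0.8  5.1] F x,y,z [ 3.4 -3.4  8.2] open mm 55.9
shift mm [ 0.7  0.6 -0.9] turn [ 0.1  -0.13  0.  ]
shift mm [-0.1 19.3 -7.7] turn [ 0.1  -0.13  0.  ]
```

servo_tool([
  {"x":0.0007,"y":0.003,"z":-0.0003,"ax":0,"ay":0,"az":0,"claw":0.05},
  {"x":0.0007,"y":0.006,"z":-0.0013,"ax":0,"ay":0,"az":0,"claw":0.05},
  {"x":0.0005,"y":0.009,"z":-0.0024,"ax":0,"ay":0,"az":0,"claw":0.05},
  {"x":0.0004,"y":0.011,"z":-0.0032,"ax":0,"ay":0,"az":0,"claw":0.05},
  {"x":0.0003,"y":0.013,"z":-0.0039,"ax":0,"ay":0,"az":0,"claw":0.05},
  {"x":0.0002,"y":0.0145,"z":-0.0045,"ax":0,"ay":0,"az":0,"claw":0.05},
  {"x":0.0002,"y":0.016,"z":-0.005,"ax":0,"ay":0,"az":0,"claw":0.05},
  {"x":0.0001,"y":0.017,"z":-0.0054,"ax":0,"ay":0,"az":0,"claw":0.05},
  {"x":0.0001,"y":0.0175,"z":-0.0056,"ax":0,"ay":0,"az":0,"claw":0.05},
  {"x":0.0001,"y":0.0175,"z":-0.0056,"ax":0,"ay":0,"az":0,"claw":0.05},
])

```text
time: 7.22
tcp_pos: [0.5558, 0.2993, 0.0413]
orientation: [1.98, 2.075, -0.354]
contact_force: [-0.4, -3.2, 6.7]
grip_width: 0.638
```

```bash
python3 - <<'E'
from h import *
inseat(); 
d=grab('top'); print([np.round(l,4) for l in lids(d,(125,295,258,385))])
E
```

```text
t 7.2167 seat mm x,y,z [42.4  0.5  5.2] F x,y,z [ 5.3 -0.5  5.2] open mm 56.0
[array([ 0.4402, -0.0542,  0.0864,  0.0546, 45.5199]), array([ 0.5699, -0.0649,  0.0924,  0.0587, 33.086 ]), array([  0.5911,   0.0649,   0.09  ,   0.059 , -37.5409]), array([ 6.98100e-01, -4.00000e-03,  9.24000e-02,  5.88000e-02,
       -2.28262e+01])]
```

servo_tool([
  {"x":0,"y":0.001,"z":0,"ax":0,"ay":0,"az":0,"claw":0.05},
  {"x":0,"y":0.002,"z":-0.0004,"ax":0,"ay":0,"az":0,"claw":0.05},
  {"x":-0.0001,"y":0.0025,"z":-0.0006,"ax":0,"ay":0,"az":0,"claw":0.05},
  {"x":-0.0002,"y":0.003,"z":-0.0008,"ax":0,"ay":0,"az":0,"claw":0.05},
  {"x":-0.0002,"y":0.003,"z":-0.0008,"ax":0,"ay":0,"az":0,"claw":0.05},
  {"x":-0.0002,"y":0.003,"z":-0.0008,"ax":0,"ay":0,"az":0,"claw":0.05},
  {"x":-0.0002,"y":0.003,"z":-0.0008,"ax":0,"ay":0,"az":0,"claw":0.05},
  {"x":-0.0002,"y":0.003,"z":-0.0008,"ax":0,"ay":0,"az":0,"claw":0.05},
  {"x":-0.0002,"y":0.003,"z":-0.0008,"ax":0,"ay":0,"az":0,"claw":0.05},
  {"x":-0.0002,"y":0.003,"z":-0.0008,"ax":0,"ay":0,"az":0,"claw":0.05},
])

```text
time: 8.1
tcp_pos: [0.5558, 0.2994, 0.0413]
orientation: [1.977, 2.072, -0.36]
contact_force: [2.0, -13.6, 12.0]
grip_width: 0.634
```

```bash
python3 - <<'E'
from h import *
inseat()
E
```

```text
t 8.1 seat mm x,y,z [42.3  0.6  5.1] F x,y,z [16.9  1.4  6.6] open mm 55.7
```

servo_tool([
  {"x":0.0,"y":-0.002,"z":0.0008,"ax":0,"ay":0,"az":0,"claw":0.05},
  {"x":0.0,"y":-0.002,"z":0.0008,"ax":0,"ay":0,"az":0,"claw":0.065},
  {"x":0.0,"y":-0.002,"z":0.0008,"ax":0,"ay":0,"az":0,"claw":0.078},
  {"x":0.0,"y":-0.002,"z":0.0008,"ax":0,"ay":0,"az":0,"claw":0.0878},
  {"x":0.0,"y":-0.002,"z":0.0008,"ax":0,"ay":0,"az":0,"claw":0.0878},
  {"x":0.0,"y":0.001,"z":0.009,"ax":0,"ay":0,"az":0,"claw":0.0878},
  {"x":0.0,"y":0.008,"z":0.028,"ax":0,"ay":0,"az":0,"claw":0.0878},
  {"x":0.0,"y":0.019,"z":0.058,"ax":0,"ay":0,"az":0,"claw":0.0878},
  {"x":0.0,"y":0.026,"z":0.078,"ax":0,"ay":0,"az":0,"claw":0.0878},
  {"x":0.0,"y":0.026,"z":0.078,"ax":0,"ay":0,"az":0,"claw":0.0878},
])

```text
time: 8.93
tcp_pos: [0.5577, 0.3322, 0.1231]
orientation: [1.981, 2.075, -0.34]
contact_force: [0.6, 0.5, -0.4]
grip_width: 0.999
```

```bash
python3 - <<'E'
from h import *
inseat(); f=go((.591,.068,.12),down(52.9)); go((.591,.068,.005),down(52.9),f)
d=grab('top'); 
for r in ((125,295,258,385),): print([np.round(l,4) for l in lids(d,r)])
E
```

```text
t 8.9333 seat mm x,y,z [39.5  4.  93.2] F x,y,z [-0.6  0.6 -0.2] open mm 87.7
shift mm [  33.3 -264.2   -3.1] turn [17.92  9.78 49.72]
shift mm [   0.    0. -115.] turn [0. 0. 0.]
[array([ 0.4402, -0.054 ,  0.0864,  0.0546, 45.2936]), array([ 0.5699, -0.0649,  0.0924,  0.0588, 33.086 ]), array([  0.5913,   0.0648,   0.0896,   0.059 , -37.4923]), array([ 6.98100e-01, -4.00000e-03,  9.24000e-02,  5.88000e-02,
       -2.28262e+01])]
```

servo_tool([
  {"x":0.005,"y":-0.03,"z":0.0,"ax":2.2,"ay":1.2,"az":6.1,"claw":0.0878},
  {"x":0.01,"y":-0.065,"z":0.0,"ax":4.4,"ay":2.4,"az":12.2,"claw":0.0878},
  {"x":0.015,"y":-0.1,"z":0.0,"ax":6.6,"ay":3.6,"az":18.3,"claw":0.0878},
  {"x":0.02,"y":-0.14,"z":0.0,"ax":8.8,"ay":4.8,"az":24.4,"claw":0.0878},
  {"x":0.024,"y":-0.18,"z":0.0,"ax":11,"ay":6,"az":30.5,"claw":0.0878},
  {"x":0.028,"y":-0.22,"z":-0.003,"ax":13.2,"ay":7.2,"az":36.6,"claw":0.0878},
  {"x":0.031,"y":-0.25,"z":-0.02,"ax":15.4,"ay":8.4,"az":42.7,"claw":0.0878},
  {"x":0.033,"y":-0.264,"z":-0.04,"ax":17.9,"ay":9.8,"az":49.7,"claw":0.0878},
  {"x":0.033,"y":-0.264,"z":-0.05,"ax":17.9,"ay":9.8,"az":49.7,"claw":0.0878},
  {"x":0.033,"y":-0.264,"z":-0.05,"ax":17.9,"ay":9.8,"az":49.7,"claw":0.0878},
])

```text
time: 9.82
tcp_pos: [0.5858, 0.0611, 0.0644]
orientation: [-0.996, -2.975, 0.016]
contact_force: [-0.6, -0.0, -0.6]
grip_width: 0.997
```

```bash
python3 - <<'E'
from h import *
print(bot.observe()['tcp_pos']); go((.591,.068,.005),down(52.9))
E
```

```text
[0.58577495 0.06113294 0.06440668]
shift mm [  5.2   6.9 -59.4] turn [ 0.5  -0.41 -0.08]
```

servo_tool([
  {"x":0.0052,"y":0.0069,"z":-0.015,"ax":0.5,"ay":-0.4,"az":0,"claw":0.0878},
  {"x":0.0052,"y":0.0069,"z":-0.035,"ax":0.5,"ay":-0.4,"az":0,"claw":0.0878},
  {"x":0.0052,"y":0.0069,"z":-0.05,"ax":0.5,"ay":-0.4,"az":0,"claw":0.0878},
  {"x":0.0052,"y":0.0069,"z":-0.059,"ax":0.5,"ay":-0.4,"az":0,"claw":0.0878},
  {"x":0.0052,"y":0.0069,"z":-0.059,"ax":0.5,"ay":-0.4,"az":0,"claw":0.08},
  {"x":0.0052,"y":0.0069,"z":-0.059,"ax":0.5,"ay":-0.4,"az":0,"claw":0.05},
  {"x":0.0052,"y":0.0069,"z":-0.059,"ax":0.5,"ay":-0.4,"az":0,"claw":0.05},
  {"x":0.0052,"y":0.0069,"z":-0.059,"ax":0.5,"ay":-0.4,"az":0,"claw":0.05},
  {"x":0.0052,"y":0.0069,"z":-0.059,"ax":0.5,"ay":-0.4,"az":0,"claw":0.05},
  {"x":0.0052,"y":0.0069,"z":-0.059,"ax":0.5,"ay":-0.4,"az":0,"claw":0.05},
], newtons=20)

```text
time: 10.65
tcp_pos: [0.594, 0.0717, 0.0099]
orientation: [0.996, 2.972, 0.003]
contact_force: [-1.7, 0.2, 4.3]
grip_width: 0.631
```

```bash
python3 - <<'E'
from h import *
s=bot.observe(); print(s['tcp_pos'],s['contact_force'],s['grip_width']*87.8); go(seat(.06,.08),RS)
E
```

```text
[0.59402992 0.07168839 0.00993541] [-1.68559974  0.23417309  4.25191875] 55.406488895514705
shift mm [-39.2 236.6 107.8] turn [-18.05  -9.22 -49.82]
```

servo_tool([
  {"x":0,"y":0,"z":0,"ax":0,"ay":0,"az":0,"claw":0.065},
  {"x":0,"y":0,"z":-0.001,"ax":0,"ay":0,"az":0,"claw":0.065},
  {"x":0,"y":0,"z":-0.003,"ax":0,"ay":0,"az":0,"claw":0.065},
  {"x":0,"y":0,"z":-0.005,"ax":0,"ay":0,"az":0,"claw":0.065},
  {"x":0,"y":0,"z":-0.005,"ax":0,"ay":0,"az":0,"claw":0.065},
  {"x":0,"y":0,"z":-0.005,"ax":0,"ay":0,"az":0,"claw":0.05},
  {"x":0,"y":0,"z":-0.005,"ax":0,"ay":0,"az":0,"claw":0.05},
  {"x":0,"y":0,"z":-0.005,"ax":0,"ay":0,"az":0,"claw":0.05},
  {"x":0,"y":0,"z":-0.005,"ax":0,"ay":0,"az":0,"claw":0.05},
  {"x":0,"y":0,"z":-0.005,"ax":0,"ay":0,"az":0,"claw":0.05},
], newtons=20)

```text
time: 11.48
tcp_pos: [0.5935, 0.0716, 0.0041]
orientation: [0.996, 2.973, 0.003]
contact_force: [-0.0, 0.3, -0.1]
grip_width: 0.639
```

```bash
python3 - <<'E'
from h import *
s=bot.observe(); print(s['tcp_pos'],s['contact_force'],s['grip_width']*87.8); go(seat(.06,.08),RS)
E
```

```text
[0.59351956 0.07160911 0.0040713 ] [-0.03990565  0.25960445 -0.06910414] 56.07543732315729
shift mm [-38.7 236.7 113.6] turn [-18.08  -9.29 -49.82]
```

servo_tool([
  {"x":0,"y":0,"z":0.03,"ax":0,"ay":0,"az":0,"claw":0.05},
  {"x":0,"y":0,"z":0.07,"ax":0,"ay":0,"az":0,"claw":0.05},
  {"x":0,"y":0,"z":0.1,"ax":0,"ay":0,"az":0,"claw":0.05},
  {"x":-0.003,"y":0.02,"z":0.113,"ax":-1.8,"ay":-0.9,"az":-5,"claw":0.05},
  {"x":-0.006,"y":0.04,"z":0.118,"ax":-3.6,"ay":-1.9,"az":-10,"claw":0.05},
  {"x":-0.01,"y":0.06,"z":0.118,"ax":-5.4,"ay":-2.8,"az":-15,"claw":0.05},
  {"x":-0.014,"y":0.085,"z":0.118,"ax":-7.2,"ay":-3.7,"az":-20,"claw":0.05},
  {"x":-0.018,"y":0.11,"z":0.118,"ax":-9,"ay":-4.6,"az":-25,"claw":0.05},
  {"x":-0.022,"y":0.135,"z":0.118,"ax":-10.8,"ay":-5.6,"az":-30,"claw":0.05},
  {"x":-0.025,"y":0.155,"z":0.118,"ax":-12.6,"ay":-6.5,"az":-35,"claw":0.05},
])

```text
time: 12.32
tcp_pos: [0.568, 0.2283, 0.1223]
orientation: [1.742, 2.378, -0.252]
contact_force: [-0.2, -0.4, -0.6]
grip_width: 0.635
```

servo_tool([
  {"x":-0.004,"y":0.025,"z":0,"ax":-1.8,"ay":-0.9,"az":-5,"claw":0.05},
  {"x":-0.008,"y":0.05,"z":0,"ax":-3.6,"ay":-1.9,"az":-10,"claw":0.05},
  {"x":-0.012,"y":0.07,"z":-0.001,"ax":-5,"ay":-2.6,"az":-14,"claw":0.05},
  {"x":-0.0137,"y":0.08,"z":-0.003,"ax":-5.5,"ay":-2.8,"az":-14.8,"claw":0.05},
  {"x":-0.0137,"y":0.0817,"z":-0.004,"ax":-5.5,"ay":-2.8,"az":-14.8,"claw":0.05},
  {"x":-0.0137,"y":0.0817,"z":-0.004,"ax":-5.5,"ay":-2.8,"az":-14.8,"claw":0.05},
  {"x":-0.0137,"y":0.0817,"z":-0.004,"ax":-5.5,"ay":-2.8,"az":-14.8,"claw":0.05},
  {"x":-0.0137,"y":0.0817,"z":-0.004,"ax":-5.5,"ay":-2.8,"az":-14.8,"claw":0.05},
  {"x":-0.0137,"y":0.0817,"z":-0.004,"ax":-5.5,"ay":-2.8,"az":-14.8,"claw":0.05},
  {"x":-0.0137,"y":0.0817,"z":-0.004,"ax":-5.5,"ay":-2.8,"az":-14.8,"claw":0.05},
])

```text
time: 13.15
tcp_pos: [0.5551, 0.3074, 0.1184]
orientation: [1.981, 2.073, -0.349]
contact_force: [0.4, 0.4, -0.6]
grip_width: 0.635
```

```bash
python3 - <<'E'
from h import *
inseat(); f=go(seat(.055,.018),RS); f=go(seat(.055,.0157),RS,f); f=go(seat(.039,.0157),RS,f)
E
```

```text
t 13.15 seat mm x,y,z [61.1  0.2 80.3] F x,y,z [-0.6  0.4 -0.5] open mm 55.8
shift mm [  0.5 -15.6 -60.7] turn [0.01 0.05 0.03]
shift mm [ 0.  -0.8 -2.2] turn [0. 0. 0.]
shift mm [-0.7 15.  -5.5] turn [0. 0. 0.]
```

servo_tool([
  {"x":0.0002,"y":-0.009,"z":-0.025,"ax":0,"ay":0,"az":0,"claw":0.05},
  {"x":0.0004,"y":-0.013,"z":-0.045,"ax":0,"ay":0,"az":0,"claw":0.05},
  {"x":0.0005,"y":-0.0145,"z":-0.055,"ax":0,"ay":0,"az":0,"claw":0.05},
  {"x":0.0005,"y":-0.0156,"z":-0.0605,"ax":0,"ay":0,"az":0,"claw":0.05},
  {"x":0.0005,"y":-0.016,"z":-0.062,"ax":0,"ay":0,"az":0,"claw":0.05},
  {"x":0.0005,"y":-0.0164,"z":-0.063,"ax":0,"ay":0,"az":0,"claw":0.05},
  {"x":0.0005,"y":-0.0164,"z":-0.063,"ax":0,"ay":0,"az":0,"claw":0.05},
  {"x":0.0005,"y":-0.0164,"z":-0.063,"ax":0,"ay":0,"az":0,"claw":0.05},
  {"x":0.0005,"y":-0.0164,"z":-0.063,"ax":0,"ay":0,"az":0,"claw":0.05},
  {"x":0.0005,"y":-0.0164,"z":-0.063,"ax":0,"ay":0,"az":0,"claw":0.05},
])

```text
time: 13.98
tcp_pos: [0.5558, 0.2923, 0.0559]
orientation: [1.98, 2.074, -0.347]
contact_force: [-1.1, 0.1, 6.5]
grip_width: 0.635
```

servo_tool([
  {"x":-0.0001,"y":0.003,"z":-0.0011,"ax":0,"ay":0,"az":0,"claw":0.05},
  {"x":-0.0002,"y":0.006,"z":-0.0022,"ax":0,"ay":0,"az":0,"claw":0.05},
  {"x":-0.0004,"y":0.008,"z":-0.0029,"ax":0,"ay":0,"az":0,"claw":0.05},
  {"x":-0.0005,"y":0.01,"z":-0.0036,"ax":0,"ay":0,"az":0,"claw":0.05},
  {"x":-0.0005,"y":0.011,"z":-0.004,"ax":0,"ay":0,"az":0,"claw":0.05},
  {"x":-0.0006,"y":0.012,"z":-0.0044,"ax":0,"ay":0,"az":0,"claw":0.05},
  {"x":-0.0006,"y":0.013,"z":-0.0047,"ax":0,"ay":0,"az":0,"claw":0.05},
  {"x":-0.0007,"y":0.014,"z":-0.0051,"ax":0,"ay":0,"az":0,"claw":0.05},
  {"x":-0.0007,"y":0.0145,"z":-0.0053,"ax":0,"ay":0,"az":0,"claw":0.05},
  {"x":-0.0007,"y":0.0145,"z":-0.0053,"ax":0,"ay":0,"az":0,"claw":0.05},
])

```text
time: 14.82
tcp_pos: [0.5555, 0.305, 0.0513]
orientation: [1.978, 2.072, -0.351]
contact_force: [-0.0, -6.1, 10.9]
grip_width: 0.636
```

```bash
python3 - <<'E'
from h import *
inseat(); f=go(seat(.043,.0157),RS)
d=grab('top'); print([np.round(l,4) for l in lids(d,(125,295,258,385))])
E
```

```text
t 14.8167 seat mm x,y,z [40.4  0.6 16.5] F x,y,z [ 9.5 -0.3  8.2] open mm 55.9
shift mm [-0.4 -2.7  0.1] turn [ 0.2   0.1  -0.05]
[array([ 0.4402, -0.0542,  0.0864,  0.0546, 45.5199]), array([ 0.5699, -0.0649,  0.0924,  0.0587, 33.086 ]), array([ 6.98100e-01, -3.90000e-03,  9.25000e-02,  5.87000e-02,
       -2.30339e+01])]
```

servo_tool([
  {"x":0,"y":0.001,"z":0,"ax":0,"ay":0,"az":0,"claw":0.05},
  {"x":0,"y":0.0015,"z":-0.0003,"ax":0,"ay":0,"az":0,"claw":0.05},
  {"x":-0.0001,"y":0.002,"z":-0.0005,"ax":0,"ay":0,"az":0,"claw":0.05},
  {"x":-0.0001,"y":0.0022,"z":-0.0006,"ax":0,"ay":0,"az":0,"claw":0.05},
  {"x":-0.0001,"y":0.0022,"z":-0.0006,"ax":0,"ay":0,"az":0,"claw":0.05},
  {"x":-0.0001,"y":0.0022,"z":-0.0006,"ax":0,"ay":0,"az":0,"claw":0.05},
  {"x":-0.0001,"y":0.0022,"z":-0.0006,"ax":0,"ay":0,"az":0,"claw":0.05},
  {"x":-0.0001,"y":0.0022,"z":-0.0006,"ax":0,"ay":0,"az":0,"claw":0.05},
  {"x":-0.0001,"y":0.0022,"z":-0.0006,"ax":0,"ay":0,"az":0,"claw":0.05},
  {"x":-0.0001,"y":0.0022,"z":-0.0006,"ax":0,"ay":0,"az":0,"claw":0.05},
])

```text
time: 15.7
tcp_pos: [0.5556, 0.3051, 0.0513]
orientation: [1.976, 2.071, -0.355]
contact_force: [2.2, -12.8, 13.9]
grip_width: 0.639
```

```bash
python3 - <<'E'
from h import *
inseat()
E
```

```text
t 15.7 seat mm x,y,z [40.3  0.6 16.5] F x,y,z [16.9  1.7  8.6] open mm 56.1
```

servo_tool([
  {"x":0.0,"y":-0.002,"z":0.0008,"ax":0,"ay":0,"az":0,"claw":0.05},
  {"x":0.0,"y":-0.002,"z":0.0008,"ax":0,"ay":0,"az":0,"claw":0.065},
  {"x":0.0,"y":-0.002,"z":0.0008,"ax":0,"ay":0,"az":0,"claw":0.078},
  {"x":0.0,"y":-0.002,"z":0.0008,"ax":0,"ay":0,"az":0,"claw":0.0878},
  {"x":0.0,"y":0.001,"z":0.009,"ax":0,"ay":0,"az":0,"claw":0.0878},
  {"x":0.0,"y":0.008,"z":0.028,"ax":0,"ay":0,"az":0,"claw":0.0878},
  {"x":0.0,"y":0.019,"z":0.058,"ax":0,"ay":0,"az":0,"claw":0.0878},
  {"x":0.0,"y":0.026,"z":0.078,"ax":0,"ay":0,"az":0,"claw":0.0878},
  {"x":0.0,"y":0.026,"z":0.078,"ax":0,"ay":0,"az":0,"claw":0.0878},
  {"x":0.0,"y":0.026,"z":0.078,"ax":0,"ay":0,"az":0,"claw":0.0878},
])

```text
time: 16.53
tcp_pos: [0.5551, 0.3359, 0.1286]
orientation: [1.979, 2.075, -0.344]
contact_force: [-0.6, -0.1, -0.1]
grip_width: 1.001
```

```bash
python3 - <<'E'
from h import *
inseat(); f=go((.5725,-.062,.08),down(-56.9))
E
```

```text
t 16.5333 seat mm x,y,z [37.8  1.5 99.7] F x,y,z [-0.  -0.6 -0.1] open mm 87.9
shift mm [  17.4 -397.9  -48.6] turn [ 18.64  -9.31 -58.98]
```

servo_tool([
  {"x":0.001,"y":-0.025,"z":0,"ax":1.2,"ay":-0.6,"az":-4,"claw":0.0878},
  {"x":0.002,"y":-0.055,"z":0,"ax":2.5,"ay":-1.2,"az":-8,"claw":0.0878},
  {"x":0.004,"y":-0.085,"z":0,"ax":3.8,"ay":-1.9,"az":-12,"claw":0.0878},
  {"x":0.006,"y":-0.115,"z":0,"ax":5.1,"ay":-2.5,"az":-16,"claw":0.0878},
  {"x":0.008,"y":-0.145,"z":0,"ax":6.3,"ay":-3.2,"az":-20,"claw":0.0878},
  {"x":0.009,"y":-0.175,"z":0,"ax":7.6,"ay":-3.8,"az":-24,"claw":0.0878},
  {"x":0.01,"y":-0.205,"z":0,"ax":8.8,"ay":-4.4,"az":-28,"claw":0.0878},
  {"x":0.011,"y":-0.235,"z":0,"ax":10.1,"ay":-5,"az":-32,"claw":0.0878},
  {"x":0.012,"y":-0.265,"z":0,"ax":11.4,"ay":-5.7,"az":-36,"claw":0.0878},
  {"x":0.013,"y":-0.295,"z":0,"ax":12.6,"ay":-6.3,"az":-40,"claw":0.0878},
])

```text
time: 17.37
tcp_pos: [0.5662, 0.0379, 0.1258]
orientation: [2.749, 1.337, -0.13]
contact_force: [0.3, -0.7, -0.3]
grip_width: 1.002
```

servo_tool([
  {"x":0.001,"y":-0.03,"z":-0.01,"ax":1.5,"ay":-0.7,"az":-5,"claw":0.0878},
  {"x":0.002,"y":-0.06,"z":-0.02,"ax":3,"ay":-1.5,"az":-10,"claw":0.0878},
  {"x":0.003,"y":-0.085,"z":-0.035,"ax":4.5,"ay":-2.2,"az":-15,"claw":0.0878},
  {"x":0.0044,"y":-0.1,"z":-0.045,"ax":6,"ay":-3,"az":-19,"claw":0.0878},
  {"x":0.0044,"y":-0.103,"z":-0.0486,"ax":6,"ay":-3,"az":-19,"claw":0.0878},
  {"x":0.0044,"y":-0.103,"z":-0.0486,"ax":6,"ay":-3,"az":-19,"claw":0.0878},
  {"x":0.0044,"y":-0.103,"z":-0.0486,"ax":6,"ay":-3,"az":-19,"claw":0.0878},
  {"x":0.0044,"y":-0.103,"z":-0.0486,"ax":6,"ay":-3,"az":-19,"claw":0.0878},
  {"x":0.0044,"y":-0.103,"z":-0.0486,"ax":6,"ay":-3,"az":-19,"claw":0.0878},
  {"x":0.0044,"y":-0.103,"z":-0.0486,"ax":6,"ay":-3,"az":-19,"claw":0.0878},
])

```text
time: 18.2
tcp_pos: [0.5723, -0.0622, 0.079]
orientation: [-3.009, -0.897, 0.004]
contact_force: [0.6, -0.1, -0.0]
grip_width: 1.0
```

```bash
python3 - <<'E'
from h import *
s=bot.observe(); print(s['tcp_pos']); go((.5725,-.062,.0045),down(-56.9))
d=grab('wrist'); print([np.round(l,4) for l in lids(d,(0,270,0,640))])
E
```

```text
[ 0.57233574 -0.0622324   0.07904443]
shift mm [  0.2   0.2 -74.5] turn [-0.03 -0.17 -0.11]
[array([ 5.88300e-01, -5.31000e-02,  5.57000e-02,  5.30000e-02,
       -5.68253e+01]), array([ 0.7167, -0.1573,  0.0882,  0.0602, 20.357 ]), array([ 7.00300e-01, -2.20000e-03,  8.94000e-02,  5.51000e-02,
       -2.29295e+01])]
```

servo_tool([
  {"x":0,"y":0,"z":-0.03,"ax":0,"ay":0,"az":0,"claw":0.0878},
  {"x":0,"y":0,"z":-0.055,"ax":0,"ay":0,"az":0,"claw":0.0878},
  {"x":0,"y":0,"z":-0.068,"ax":0,"ay":0,"az":0,"claw":0.0878},
  {"x":0,"y":0,"z":-0.0745,"ax":0,"ay":0,"az":0,"claw":0.0878},
  {"x":0,"y":0,"z":-0.0745,"ax":0,"ay":0,"az":0,"claw":0.0878},
  {"x":0,"y":0,"z":-0.0745,"ax":0,"ay":0,"az":0,"claw":0.065},
  {"x":0,"y":0,"z":-0.0745,"ax":0,"ay":0,"az":0,"claw":0.05},
  {"x":0,"y":0,"z":-0.0745,"ax":0,"ay":0,"az":0,"claw":0.05},
  {"x":0,"y":0,"z":-0.0745,"ax":0,"ay":0,"az":0,"claw":0.05},
  {"x":0,"y":0,"z":-0.0745,"ax":0,"ay":0,"az":0,"claw":0.05},
], newtons=20)

```text
time: 19.08
tcp_pos: [0.5724, -0.0635, 0.0048]
orientation: [-3.01, -0.894, 0.003]
contact_force: [0.0, 0.2, -0.7]
grip_width: 0.658
```

```bash
python3 - <<'E'
from h import *
s=bot.observe(); print(s['tcp_pos'],s['contact_force'],s['grip_width']*87.8); go(seat(.06,.085),RS)
E
```

```text
[ 0.57242105 -0.06347445  0.00480366] [ 0.01650693  0.21060694 -0.66861112] 57.79867160338077
shift mm [-17.7 373.5 117.6] turn [-18.58   9.4   58.97]
```

servo_tool([
  {"x":0,"y":0,"z":0,"ax":0,"ay":0,"az":0,"claw":0.05},
  {"x":0,"y":0,"z":0,"ax":0,"ay":0,"az":0,"claw":0.05},
  {"x":0,"y":0,"z":0.03,"ax":0,"ay":0,"az":0,"claw":0.05},
  {"x":0,"y":0,"z":0.065,"ax":0,"ay":0,"az":0,"claw":0.05},
  {"x":0,"y":0.01,"z":0.1,"ax":0,"ay":0,"az":0,"claw":0.05},
  {"x":-0.002,"y":0.04,"z":0.122,"ax":-1.6,"ay":0.8,"az":5,"claw":0.05},
  {"x":-0.004,"y":0.07,"z":0.13,"ax":-3.1,"ay":1.6,"az":10,"claw":0.05},
  {"x":-0.006,"y":0.1,"z":0.13,"ax":-4.7,"ay":2.4,"az":15,"claw":0.05},
  {"x":-0.007,"y":0.13,"z":0.13,"ax":-6.3,"ay":3.2,"az":20,"claw":0.05},
  {"x":-0.008,"y":0.16,"z":0.13,"ax":-7.9,"ay":4,"az":25,"claw":0.05},
])

```text
time: 19.92
tcp_pos: [0.5639, 0.0979, 0.1346]
orientation: [2.642, 1.474, -0.165]
contact_force: [0.4, -0.4, 0.4]
grip_width: 0.634
```

servo_tool([
  {"x":-0.001,"y":0.03,"z":0,"ax":-1.6,"ay":0.8,"az":5,"claw":0.05},
  {"x":-0.002,"y":0.06,"z":0,"ax":-3.1,"ay":1.6,"az":10,"claw":0.05},
  {"x":-0.004,"y":0.09,"z":0,"ax":-4.7,"ay":2.4,"az":15,"claw":0.05},
  {"x":-0.005,"y":0.12,"z":0,"ax":-6.3,"ay":3.2,"az":20,"claw":0.05},
  {"x":-0.007,"y":0.15,"z":0,"ax":-7.9,"ay":4,"az":25,"claw":0.05},
  {"x":-0.008,"y":0.18,"z":-0.003,"ax":-9.4,"ay":4.8,"az":30,"claw":0.05},
  {"x":-0.0097,"y":0.205,"z":-0.008,"ax":-10.7,"ay":5.4,"az":34,"claw":0.05},
  {"x":-0.0097,"y":0.2135,"z":-0.0124,"ax":-10.7,"ay":5.4,"az":34,"claw":0.05},
  {"x":-0.0097,"y":0.2135,"z":-0.0124,"ax":-10.7,"ay":5.4,"az":34,"claw":0.05},
  {"x":-0.0097,"y":0.2135,"z":-0.0124,"ax":-10.7,"ay":5.4,"az":34,"claw":0.05},
])

```text
time: 20.75
tcp_pos: [0.5538, 0.3095, 0.1211]
orientation: [1.98, 2.074, -0.353]
contact_force: [-0.0, 0.6, -0.6]
grip_width: 0.64
```

```bash
python3 - <<'E'
from h import *
inseat(); f=go(seat(.058,.029),RS); f=go(seat(.058,.0277),RS,f); f=go(seat(.038,.0277),RS,f)
d=grab('top'); print([np.round(l,4) for l in lids(d,(125,295,258,385))])
E
```

```text
t 20.75 seat mm x,y,z [60.  -1.  83.6] F x,y,z [-0.8  0.  -0.4] open mm 56.2
shift mm [  1.8 -16.7 -52. ] turn [ 0.13 -0.08  0.02]
shift mm [ 0.  -0.4 -1.2] turn [0. 0. 0.]
shift mm [-0.9 18.8 -6.8] turn [0. 0. 0.]
[array([ 0.4407, -0.0535,  0.0879,  0.0546, 45.2936]), array([ 6.97900e-01, -3.80000e-03,  9.22000e-02,  5.87000e-02,
       -2.30339e+01])]
```

servo_tool([
  {"x":0.0015,"y":-0.009,"z":-0.022,"ax":0,"ay":0,"az":0,"claw":0.05},
  {"x":0.0022,"y":-0.013,"z":-0.038,"ax":0,"ay":0,"az":0,"claw":0.05},
  {"x":0.0022,"y":-0.0155,"z":-0.047,"ax":0,"ay":0,"az":0,"claw":0.05},
  {"x":0.0022,"y":-0.0165,"z":-0.051,"ax":0,"ay":0,"az":0,"claw":0.05},
  {"x":0.0022,"y":-0.017,"z":-0.0525,"ax":0,"ay":0,"az":0,"claw":0.05},
  {"x":0.0022,"y":-0.0171,"z":-0.0532,"ax":0,"ay":0,"az":0,"claw":0.05},
  {"x":0.0022,"y":-0.0171,"z":-0.0532,"ax":0,"ay":0,"az":0,"claw":0.05},
  {"x":0.0022,"y":-0.0171,"z":-0.0532,"ax":0,"ay":0,"az":0,"claw":0.05},
  {"x":0.0022,"y":-0.0171,"z":-0.0532,"ax":0,"ay":0,"az":0,"claw":0.05},
  {"x":0.0022,"y":-0.0171,"z":-0.0532,"ax":0,"ay":0,"az":0,"claw":0.05},
])

```text
time: 21.63
tcp_pos: [0.557, 0.2924, 0.0699]
orientation: [1.981, 2.073, -0.351]
contact_force: [-1.2, -1.4, 5.9]
grip_width: 0.635
```

servo_tool([
  {"x":-0.0001,"y":0.003,"z":-0.0011,"ax":0,"ay":0,"az":0,"claw":0.05},
  {"x":-0.0002,"y":0.006,"z":-0.0022,"ax":0,"ay":0,"az":0,"claw":0.05},
  {"x":-0.0004,"y":0.009,"z":-0.0033,"ax":0,"ay":0,"az":0,"claw":0.05},
  {"x":-0.0005,"y":0.011,"z":-0.004,"ax":0,"ay":0,"az":0,"claw":0.05},
  {"x":-0.0005,"y":0.0125,"z":-0.0046,"ax":0,"ay":0,"az":0,"claw":0.05},
  {"x":-0.0006,"y":0.014,"z":-0.0051,"ax":0,"ay":0,"az":0,"claw":0.05},
  {"x":-0.0006,"y":0.0155,"z":-0.0056,"ax":0,"ay":0,"az":0,"claw":0.05},
  {"x":-0.0007,"y":0.0165,"z":-0.006,"ax":0,"ay":0,"az":0,"claw":0.05},
  {"x":-0.0007,"y":0.0175,"z":-0.0064,"ax":0,"ay":0,"az":0,"claw":0.05},
  {"x":-0.0007,"y":0.0175,"z":-0.0064,"ax":0,"ay":0,"az":0,"claw":0.05},
])

```text
time: 22.47
tcp_pos: [0.5568, 0.309, 0.0639]
orientation: [1.979, 2.072, -0.352]
contact_force: [0.7, -6.4, 9.9]
grip_width: 0.635
```

```bash
python3 - <<'E'
from h import *
inseat()
E
```

```text
t 22.4667 seat mm x,y,z [41.   2.  29.6] F x,y,z [9.4 0.4 7.1] open mm 55.7
```

servo_tool([
  {"x":-0.0007,"y":0.001,"z":0,"ax":0,"ay":0,"az":0,"claw":0.05},
  {"x":-0.0015,"y":0.0015,"z":-0.0003,"ax":0,"ay":0,"az":0,"claw":0.05},
  {"x":-0.0016,"y":0.002,"z":-0.0005,"ax":0,"ay":0,"az":0,"claw":0.05},
  {"x":-0.0016,"y":0.0022,"z":-0.0006,"ax":0,"ay":0,"az":0,"claw":0.05},
  {"x":-0.0016,"y":0.0022,"z":-0.0006,"ax":0,"ay":0,"az":0,"claw":0.05},
  {"x":-0.0016,"y":0.0022,"z":-0.0006,"ax":0,"ay":0,"az":0,"claw":0.05},
  {"x":-0.0016,"y":0.0022,"z":-0.0006,"ax":0,"ay":0,"az":0,"claw":0.05},
  {"x":-0.0016,"y":0.0022,"z":-0.0006,"ax":0,"ay":0,"az":0,"claw":0.05},
  {"x":-0.0016,"y":0.0022,"z":-0.0006,"ax":0,"ay":0,"az":0,"claw":0.05},
  {"x":-0.0016,"y":0.0022,"z":-0.0006,"ax":0,"ay":0,"az":0,"claw":0.05},
])

```text
time: 23.3
tcp_pos: [0.5567, 0.3092, 0.0639]
orientation: [1.976, 2.07, -0.353]
contact_force: [6.4, -14.5, 10.9]
grip_width: 0.638
```

```bash
python3 - <<'E'
from h import *
inseat()
E
```

```text
t 23.3 seat mm x,y,z [40.9  1.9 29.7] F x,y,z [17.6  5.7  5.2] open mm 56.1
```

servo_tool([
  {"x":0.0,"y":-0.002,"z":0.0008,"ax":0,"ay":0,"az":0,"claw":0.05},
  {"x":0.0,"y":-0.002,"z":0.0008,"ax":0,"ay":0,"az":0,"claw":0.065},
  {"x":0.0,"y":-0.002,"z":0.0008,"ax":0,"ay":0,"az":0,"claw":0.078},
  {"x":0.0,"y":-0.002,"z":0.0008,"ax":0,"ay":0,"az":0,"claw":0.0878},
  {"x":0.0,"y":0.001,"z":0.009,"ax":0,"ay":0,"az":0,"claw":0.0878},
  {"x":0.0,"y":0.008,"z":0.028,"ax":0,"ay":0,"az":0,"claw":0.0878},
  {"x":0.0,"y":0.019,"z":0.058,"ax":0,"ay":0,"az":0,"claw":0.0878},
  {"x":0.0,"y":0.026,"z":0.078,"ax":0,"ay":0,"az":0,"claw":0.0878},
  {"x":0.0,"y":0.026,"z":0.078,"ax":0,"ay":0,"az":0,"claw":0.0878},
  {"x":0.0,"y":0.026,"z":0.078,"ax":0,"ay":0,"az":0,"claw":0.0878},
])

```text
time: 24.13
tcp_pos: [0.5546, 0.34, 0.141]
orientation: [1.98, 2.075, -0.346]
contact_force: [-0.2, -0.6, -0.3]
grip_width: 1.003
```

```bash
python3 - <<'E'
from h import *
inseat(); f=go((.7,-.002,.14),down(67.1))
d=grab('top'); print([np.round(l,4) for l in lids(d,(125,295,258,385))])
E
```

```text
t 24.1333 seat mm x,y,z [ 38.2   1.2 112.7] F x,y,z [ 0.5 -0.3 -0.5] open mm 88.0
shift mm [ 145.4 -342.    -1. ] turn [17.2  12.13 63.72]
[array([ 0.4412, -0.0529,  0.0895,  0.0546, 45.2936]), array([ 6.98100e-01, -3.90000e-03,  9.25000e-02,  5.87000e-02,
       -2.30339e+01])]
```

servo_tool([
  {"x":0.005,"y":-0.025,"z":0.01,"ax":1.2,"ay":0.8,"az":4.4,"claw":0.0878},
  {"x":0.012,"y":-0.055,"z":0.02,"ax":2.4,"ay":1.7,"az":8.9,"claw":0.0878},
  {"x":0.025,"y":-0.085,"z":0.02,"ax":3.6,"ay":2.5,"az":13.3,"claw":0.0878},
  {"x":0.037,"y":-0.115,"z":0.02,"ax":4.8,"ay":3.4,"az":17.8,"claw":0.0878},
  {"x":0.05,"y":-0.145,"z":0.02,"ax":6,"ay":4.2,"az":22.2,"claw":0.0878},
  {"x":0.064,"y":-0.175,"z":0.02,"ax":7.2,"ay":5.1,"az":26.7,"claw":0.0878},
  {"x":0.077,"y":-0.205,"z":0.02,"ax":8.4,"ay":5.9,"az":31.1,"claw":0.0878},
  {"x":0.09,"y":-0.235,"z":0.02,"ax":9.6,"ay":6.8,"az":35.6,"claw":0.0878},
  {"x":0.103,"y":-0.265,"z":0.02,"ax":10.8,"ay":7.6,"az":40,"claw":0.0878},
  {"x":0.115,"y":-0.29,"z":0.02,"ax":12,"ay":8.5,"az":44.5,"claw":0.0878},
])

```text
time: 25.02
tcp_pos: [0.6682, 0.0462, 0.1577]
orientation: [1.096, 2.859, -0.122]
contact_force: [0.3, -0.5, 0.5]
grip_width: 1.001
```

servo_tool([
  {"x":0.012,"y":-0.025,"z":0,"ax":1.2,"ay":0.8,"az":4.5,"claw":0.0878},
  {"x":0.022,"y":-0.04,"z":0,"ax":2.6,"ay":1.8,"az":9.5,"claw":0.0878},
  {"x":0.03,"y":-0.052,"z":-0.02,"ax":4,"ay":2.8,"az":14.5,"claw":0.0878},
  {"x":0.0304,"y":-0.052,"z":-0.05,"ax":5.2,"ay":3.6,"az":19.2,"claw":0.0878},
  {"x":0.0304,"y":-0.052,"z":-0.07,"ax":5.2,"ay":3.6,"az":19.2,"claw":0.0878},
  {"x":0.0304,"y":-0.052,"z":-0.08,"ax":5.2,"ay":3.6,"az":19.2,"claw":0.0878},
  {"x":0.0304,"y":-0.052,"z":-0.08,"ax":5.2,"ay":3.6,"az":19.2,"claw":0.0878},
  {"x":0.0304,"y":-0.052,"z":-0.08,"ax":5.2,"ay":3.6,"az":19.2,"claw":0.0878},
  {"x":0.0304,"y":-0.052,"z":-0.08,"ax":5.2,"ay":3.6,"az":19.2,"claw":0.0878},
  {"x":0.0304,"y":-0.052,"z":-0.08,"ax":5.2,"ay":3.6,"az":19.2,"claw":0.0878},
])

```text
time: 25.85
tcp_pos: [0.7005, -0.0028, 0.0811]
orientation: [0.622, 3.075, -0.004]
contact_force: [-1.2, -0.5, 0.2]
grip_width: 0.999
```

```bash
python3 - <<'E'
from h import *
s=bot.observe(); print(s['tcp_pos']); go((.70,-.002,.0045),down(67.1))
E
```

```text
[ 0.70046205 -0.00283419  0.08105088]
shift mm [ -0.5   0.8 -76.6] turn [ 0.18  0.23 -0.01]
```

servo_tool([
  {"x":0,"y":0.0008,"z":-0.03,"ax":0,"ay":0,"az":0,"claw":0.0878},
  {"x":0,"y":0.0008,"z":-0.055,"ax":0,"ay":0,"az":0,"claw":0.0878},
  {"x":0,"y":0.0008,"z":-0.07,"ax":0,"ay":0,"az":0,"claw":0.0878},
  {"x":0,"y":0.0008,"z":-0.0766,"ax":0,"ay":0,"az":0,"claw":0.0878},
  {"x":0,"y":0.0008,"z":-0.0766,"ax":0,"ay":0,"az":0,"claw":0.07},
  {"x":0,"y":0.0008,"z":-0.0766,"ax":0,"ay":0,"az":0,"claw":0.05},
  {"x":0,"y":0.0008,"z":-0.0766,"ax":0,"ay":0,"az":0,"claw":0.05},
  {"x":0,"y":0.0008,"z":-0.0766,"ax":0,"ay":0,"az":0,"claw":0.05},
  {"x":0,"y":0.0008,"z":-0.0766,"ax":0,"ay":0,"az":0,"claw":0.05},
  {"x":0,"y":0.0008,"z":-0.0766,"ax":0,"ay":0,"az":0,"claw":0.05},
], newtons=20)

```text
time: 26.68
tcp_pos: [0.7003, -0.0025, 0.004]
orientation: [0.623, 3.075, -0.004]
contact_force: [-1.2, -0.1, 4.4]
grip_width: 0.634
```

```bash
python3 - <<'E'
from h import *
s=bot.observe(); print(s['tcp_pos'],s['contact_force'],s['grip_width']*87.8); go(seat(.06,.09),RS)
E
```

```text
[ 0.70025725 -0.00248415  0.0040097 ] [-1.20481172 -0.10217889  4.40447656] 55.6601822614457
shift mm [-145.6  314.2  123.1] turn [-17.04 -11.99 -63.75]
```

servo_tool([
  {"x":0,"y":0,"z":0.03,"ax":0,"ay":0,"az":0,"claw":0.05},
  {"x":0,"y":0,"z":0.07,"ax":0,"ay":0,"az":0,"claw":0.05},
  {"x":0,"y":0,"z":0.11,"ax":0,"ay":0,"az":0,"claw":0.05},
  {"x":-0.01,"y":0.01,"z":0.14,"ax":-1.2,"ay":-0.9,"az":-4.5,"claw":0.05},
  {"x":-0.022,"y":0.03,"z":0.15,"ax":-2.5,"ay":-1.8,"az":-9.5,"claw":0.05},
  {"x":-0.035,"y":0.055,"z":0.15,"ax":-3.9,"ay":-2.7,"az":-14.5,"claw":0.05},
  {"x":-0.05,"y":0.08,"z":0.15,"ax":-5.2,"ay":-3.7,"az":-19.5,"claw":0.05},
  {"x":-0.064,"y":0.11,"z":0.15,"ax":-6.5,"ay":-4.6,"az":-24.5,"claw":0.05},
  {"x":-0.078,"y":0.14,"z":0.15,"ax":-7.9,"ay":-5.5,"az":-29.5,"claw":0.05},
  {"x":-0.092,"y":0.17,"z":0.15,"ax":-9.2,"ay":-6.5,"az":-34.5,"claw":0.05},
])

```text
time: 27.52
tcp_pos: [0.6067, 0.1685, 0.1534]
orientation: [1.446, 2.618, -0.204]
contact_force: [0.1, 0.6, -0.7]
grip_width: 0.639
```

servo_tool([
  {"x":-0.012,"y":0.03,"z":0,"ax":-1.3,"ay":-0.9,"az":-5,"claw":0.05},
  {"x":-0.024,"y":0.06,"z":0,"ax":-2.7,"ay":-1.9,"az":-10,"claw":0.05},
  {"x":-0.036,"y":0.09,"z":-0.005,"ax":-4,"ay":-2.8,"az":-15,"claw":0.05},
  {"x":-0.045,"y":0.115,"z":-0.012,"ax":-5.3,"ay":-3.7,"az":-20,"claw":0.05},
  {"x":-0.051,"y":0.135,"z":-0.02,"ax":-6.6,"ay":-4.7,"az":-25,"claw":0.05},
  {"x":-0.0536,"y":0.144,"z":-0.027,"ax":-7.8,"ay":-5.5,"az":-29.2,"claw":0.05},
  {"x":-0.0536,"y":0.1442,"z":-0.027,"ax":-7.8,"ay":-5.5,"az":-29.2,"claw":0.05},
  {"x":-0.0536,"y":0.1442,"z":-0.027,"ax":-7.8,"ay":-5.5,"az":-29.2,"claw":0.05},
  {"x":-0.0536,"y":0.1442,"z":-0.027,"ax":-7.8,"ay":-5.5,"az":-29.2,"claw":0.05},
  {"x":-0.0536,"y":0.1442,"z":-0.027,"ax":-7.8,"ay":-5.5,"az":-29.2,"claw":0.05},
])

```text
time: 28.35
tcp_pos: [0.5544, 0.3106, 0.1266]
orientation: [1.981, 2.077, -0.347]
contact_force: [0.4, -0.3, -0.7]
grip_width: 0.633
```

```bash
python3 - <<'E'
from h import *
inseat(); f=go(seat(.058,.0397)+.0005*YS,RS); f=go(seat(.038,.0397),RS,f)
E
```

```text
t 28.35 seat mm x,y,z [60.9 -0.3 89.1] F x,y,z [ 0.1  0.4 -0.7] open mm 55.6
shift mm [  1.4 -14.2 -47.4] turn [-0.14 -0.   -0.05]
shift mm [-1.4 18.8 -6.8] turn [0. 0. 0.]
```

servo_tool([
  {"x":0.001,"y":-0.008,"z":-0.022,"ax":0,"ay":0,"az":0,"claw":0.05},
  {"x":0.0012,"y":-0.0115,"z":-0.036,"ax":0,"ay":0,"az":0,"claw":0.05},
  {"x":0.0012,"y":-0.013,"z":-0.043,"ax":0,"ay":0,"az":0,"claw":0.05},
  {"x":0.0012,"y":-0.014,"z":-0.046,"ax":0,"ay":0,"az":0,"claw":0.05},
  {"x":0.0012,"y":-0.0142,"z":-0.0474,"ax":0,"ay":0,"az":0,"claw":0.05},
  {"x":0.0012,"y":-0.0142,"z":-0.0474,"ax":0,"ay":0,"az":0,"claw":0.05},
  {"x":0.0012,"y":-0.0142,"z":-0.0474,"ax":0,"ay":0,"az":0,"claw":0.05},
  {"x":0.0012,"y":-0.0142,"z":-0.0474,"ax":0,"ay":0,"az":0,"claw":0.05},
  {"x":0.0012,"y":-0.0142,"z":-0.0474,"ax":0,"ay":0,"az":0,"claw":0.05},
  {"x":0.0012,"y":-0.0142,"z":-0.0474,"ax":0,"ay":0,"az":0,"claw":0.05},
])

```text
time: 29.18
tcp_pos: [0.5547, 0.2967, 0.0801]
orientation: [1.981, 2.076, -0.351]
contact_force: [-4.3, -1.3, 11.3]
grip_width: 0.63
```

servo_tool([
  {"x":-0.0001,"y":0.003,"z":-0.0011,"ax":0,"ay":0,"az":0,"claw":0.05},
  {"x":-0.0002,"y":0.006,"z":-0.0022,"ax":0,"ay":0,"az":0,"claw":0.05},
  {"x":-0.0004,"y":0.009,"z":-0.0033,"ax":0,"ay":0,"az":0,"claw":0.05},
  {"x":-0.0005,"y":0.011,"z":-0.004,"ax":0,"ay":0,"az":0,"claw":0.05},
  {"x":-0.0005,"y":0.0125,"z":-0.0046,"ax":0,"ay":0,"az":0,"claw":0.05},
  {"x":-0.0006,"y":0.014,"z":-0.0051,"ax":0,"ay":0,"az":0,"claw":0.05},
  {"x":-0.0006,"y":0.0155,"z":-0.0056,"ax":0,"ay":0,"az":0,"claw":0.05},
  {"x":-0.0007,"y":0.0165,"z":-0.006,"ax":0,"ay":0,"az":0,"claw":0.05},
  {"x":-0.0007,"y":0.0175,"z":-0.0064,"ax":0,"ay":0,"az":0,"claw":0.05},
  {"x":-0.0007,"y":0.0175,"z":-0.0064,"ax":0,"ay":0,"az":0,"claw":0.05},
])

```text
time: 30.02
tcp_pos: [0.5554, 0.312, 0.0746]
orientation: [1.978, 2.073, -0.353]
contact_force: [0.8, -10.2, 14.1]
grip_width: 0.638
```

```bash
python3 - <<'E'
from h import *
inseat()
d=grab('top'); print([np.round(l,4) for l in lids(d,(125,295,258,385))])
E
```

```text
t 30.0167 seat mm x,y,z [41.8  0.8 40.8] F x,y,z [14.5  0.3  9.8] open mm 56.0
[array([ 0.4407, -0.0536,  0.0879,  0.0546, 45.5199])]
```

servo_tool([
  {"x":0,"y":0.001,"z":0,"ax":0,"ay":0,"az":0,"claw":0.05},
  {"x":0,"y":0.0015,"z":-0.0003,"ax":0,"ay":0,"az":0,"claw":0.05},
  {"x":0,"y":0.0015,"z":-0.0003,"ax":0,"ay":0,"az":0,"claw":0.05},
  {"x":0,"y":0.0015,"z":-0.0003,"ax":0,"ay":0,"az":0,"claw":0.05},
  {"x":0,"y":0.0015,"z":-0.0003,"ax":0,"ay":0,"az":0,"claw":0.05},
  {"x":0,"y":0.0015,"z":-0.0003,"ax":0,"ay":0,"az":0,"claw":0.05},
  {"x":0,"y":0.0015,"z":-0.0003,"ax":0,"ay":0,"az":0,"claw":0.05},
  {"x":0,"y":0.0015,"z":-0.0003,"ax":0,"ay":0,"az":0,"claw":0.05},
  {"x":0,"y":0.0015,"z":-0.0003,"ax":0,"ay":0,"az":0,"claw":0.05},
  {"x":0,"y":0.0015,"z":-0.0003,"ax":0,"ay":0,"az":0,"claw":0.05},
])

```text
time: 30.9
tcp_pos: [0.5554, 0.3121, 0.0746]
orientation: [1.977, 2.072, -0.356]
contact_force: [0.9, -16.1, 17.3]
grip_width: 0.633
```

servo_tool([
  {"x":0.0,"y":-0.002,"z":0.0008,"ax":0,"ay":0,"az":0,"claw":0.05},
  {"x":0.0,"y":-0.002,"z":0.0008,"ax":0,"ay":0,"az":0,"claw":0.065},
  {"x":0.0,"y":-0.002,"z":0.0008,"ax":0,"ay":0,"az":0,"claw":0.078},
  {"x":0.0,"y":-0.002,"z":0.0008,"ax":0,"ay":0,"az":0,"claw":0.0878},
  {"x":0.0,"y":0.001,"z":0.009,"ax":0,"ay":0,"az":0,"claw":0.0878},
  {"x":0.0,"y":0.008,"z":0.028,"ax":0,"ay":0,"az":0,"claw":0.0878},
  {"x":0.0,"y":0.019,"z":0.058,"ax":0,"ay":0,"az":0,"claw":0.0878},
  {"x":0.0,"y":0.026,"z":0.078,"ax":0,"ay":0,"az":0,"claw":0.0878},
  {"x":0.0,"y":0.026,"z":0.078,"ax":0,"ay":0,"az":0,"claw":0.0878},
  {"x":0.0,"y":0.026,"z":0.078,"ax":0,"ay":0,"az":0,"claw":0.0878},
])

```text
time: 31.73
tcp_pos: [0.5549, 0.3438, 0.1512]
orientation: [1.981, 2.077, -0.343]
contact_force: [-0.2, -0.5, -0.6]
grip_width: 0.997
```

```bash
python3 - <<'E'
from h import *
inseat(); f=go((.443,-.051,.08),down(-44.6))
E
```

```text
t 31.7333 seat mm x,y,z [ 38.2   1.7 123.6] F x,y,z [ 0.2 -0.2 -0.7] open mm 87.5
shift mm [-111.9 -394.8  -71.2] turn [ 19.06  -7.16 -46.85]
```

servo_tool([
  {"x":-0.006,"y":-0.025,"z":0,"ax":1.3,"ay":-0.5,"az":-3.3,"claw":0.0878},
  {"x":-0.014,"y":-0.055,"z":0,"ax":2.7,"ay":-1,"az":-6.6,"claw":0.0878},
  {"x":-0.022,"y":-0.085,"z":0,"ax":4,"ay":-1.5,"az":-9.9,"claw":0.0878},
  {"x":-0.03,"y":-0.115,"z":0,"ax":5.4,"ay":-2,"az":-13.2,"claw":0.0878},
  {"x":-0.039,"y":-0.145,"z":0,"ax":6.7,"ay":-2.5,"az":-16.5,"claw":0.0878},
  {"x":-0.048,"y":-0.175,"z":0,"ax":8,"ay":-3,"az":-19.8,"claw":0.0878},
  {"x":-0.057,"y":-0.205,"z":0,"ax":9.4,"ay":-3.5,"az":-23.1,"claw":0.0878},
  {"x":-0.066,"y":-0.235,"z":0,"ax":10.7,"ay":-4,"az":-26.4,"claw":0.0878},
  {"x":-0.075,"y":-0.265,"z":0,"ax":12.1,"ay":-4.5,"az":-29.7,"claw":0.0878},
  {"x":-0.083,"y":-0.29,"z":0,"ax":13.4,"ay":-5,"az":-33,"claw":0.0878},
])

```text
time: 32.57
tcp_pos: [0.4693, 0.0506, 0.1486]
orientation: [2.668, 1.512, -0.119]
contact_force: [-0.3, -1.1, 0.4]
grip_width: 1.0
```

servo_tool([
  {"x":-0.008,"y":-0.03,"z":-0.01,"ax":1.5,"ay":-0.5,"az":-3.5,"claw":0.0878},
  {"x":-0.016,"y":-0.06,"z":-0.03,"ax":2.8,"ay":-1,"az":-7,"claw":0.0878},
  {"x":-0.024,"y":-0.085,"z":-0.05,"ax":4.2,"ay":-1.5,"az":-10.5,"claw":0.0878},
  {"x":-0.0289,"y":-0.1,"z":-0.063,"ax":5.6,"ay":-2.1,"az":-13.9,"claw":0.0878},
  {"x":-0.0289,"y":-0.1045,"z":-0.071,"ax":5.6,"ay":-2.1,"az":-13.9,"claw":0.0878},
  {"x":-0.0289,"y":-0.1045,"z":-0.071,"ax":5.6,"ay":-2.1,"az":-13.9,"claw":0.0878},
  {"x":-0.0289,"y":-0.1045,"z":-0.071,"ax":5.6,"ay":-2.1,"az":-13.9,"claw":0.0878},
  {"x":-0.0289,"y":-0.1045,"z":-0.071,"ax":5.6,"ay":-2.1,"az":-13.9,"claw":0.0878},
  {"x":-0.0289,"y":-0.1045,"z":-0.071,"ax":5.6,"ay":-2.1,"az":-13.9,"claw":0.0878},
  {"x":-0.0289,"y":-0.1045,"z":-0.071,"ax":5.6,"ay":-2.1,"az":-13.9,"claw":0.0878},
])

```text
time: 33.4
tcp_pos: [0.4433, -0.0511, 0.0793]
orientation: [-2.897, -1.214, 0.005]
contact_force: [-0.4, 0.6, 0.5]
grip_width: 1.001
```

```bash
python3 - <<'E'
from h import *
s=bot.observe(); print(s['tcp_pos']); go((.443,-.051,.0045),down(-44.6))
d=grab('wrist'); print([np.round(l,4) for l in lids(d,(0,270,0,640))])
E
```

```text
[ 0.44327816 -0.05110152  0.07931089]
shift mm [ -0.3   0.1 -74.8] turn [ 0.02 -0.18 -0.07]
[array([ 4.55500e-01, -3.80000e-02,  5.57000e-02,  5.25000e-02,
       -4.45604e+01])]
```

servo_tool([
  {"x":0,"y":0,"z":-0.03,"ax":0,"ay":0,"az":0,"claw":0.0878},
  {"x":0,"y":0,"z":-0.055,"ax":0,"ay":0,"az":0,"claw":0.0878},
  {"x":0,"y":0,"z":-0.068,"ax":0,"ay":0,"az":0,"claw":0.0878},
  {"x":0,"y":0,"z":-0.0745,"ax":0,"ay":0,"az":0,"claw":0.0878},
  {"x":0,"y":0,"z":-0.0745,"ax":0,"ay":0,"az":0,"claw":0.07},
  {"x":0,"y":0,"z":-0.0745,"ax":0,"ay":0,"az":0,"claw":0.05},
  {"x":0,"y":0,"z":-0.0745,"ax":0,"ay":0,"az":0,"claw":0.05},
  {"x":0,"y":0,"z":-0.0745,"ax":0,"ay":0,"az":0,"claw":0.05},
  {"x":0,"y":0,"z":-0.0745,"ax":0,"ay":0,"az":0,"claw":0.05},
  {"x":0,"y":0,"z":-0.0745,"ax":0,"ay":0,"az":0,"claw":0.05},
], newtons=20)

```text
time: 34.28
tcp_pos: [0.4431, -0.052, 0.005]
orientation: [-2.898, -1.211, 0.004]
contact_force: [-1.6, -0.3, 5.1]
grip_width: 0.634
```

```bash
python3 - <<'E'
from h import *
s=bot.observe(); print(s['tcp_pos'],s['contact_force'],s['grip_width']*87.8); go(seat(.06,.095),RS)
E
```

```text
[ 0.44312564 -0.05203842  0.00499894] [-1.64675937 -0.34114115  5.10992305] 55.66371875408885
shift mm [111.5 365.5 126.8] turn [-19.13   7.23  46.84]
```

servo_tool([
  {"x":0,"y":0,"z":0.03,"ax":0,"ay":0,"az":0,"claw":0.05},
  {"x":0,"y":0,"z":0.07,"ax":0,"ay":0,"az":0,"claw":0.05},
  {"x":0.003,"y":0.01,"z":0.11,"ax":0,"ay":0,"az":0,"claw":0.05},
  {"x":0.01,"y":0.03,"z":0.135,"ax":-1.6,"ay":0.6,"az":4,"claw":0.05},
  {"x":0.018,"y":0.06,"z":0.145,"ax":-3.3,"ay":1.2,"az":8,"claw":0.05},
  {"x":0.027,"y":0.09,"z":0.145,"ax":-4.9,"ay":1.9,"az":12,"claw":0.05},
  {"x":0.036,"y":0.12,"z":0.145,"ax":-6.5,"ay":2.5,"az":16,"claw":0.05},
  {"x":0.045,"y":0.15,"z":0.145,"ax":-8.2,"ay":3.1,"az":20,"claw":0.05},
  {"x":0.054,"y":0.18,"z":0.145,"ax":-9.8,"ay":3.7,"az":24,"claw":0.05},
  {"x":0.063,"y":0.21,"z":0.145,"ax":-11.4,"ay":4.3,"az":28,"claw":0.05},
])

```text
time: 35.12
tcp_pos: [0.5057, 0.1596, 0.1497]
orientation: [2.385, 1.785, -0.223]
contact_force: [0.2, 0.0, -0.2]
grip_width: 0.634
```

servo_tool([
  {"x":0.009,"y":0.03,"z":0,"ax":-1.6,"ay":0.6,"az":4,"claw":0.05},
  {"x":0.018,"y":0.06,"z":0,"ax":-3.3,"ay":1.2,"az":8,"claw":0.05},
  {"x":0.027,"y":0.09,"z":-0.003,"ax":-4.9,"ay":1.8,"az":12,"claw":0.05},
  {"x":0.036,"y":0.12,"z":-0.008,"ax":-6.5,"ay":2.4,"az":16,"claw":0.05},
  {"x":0.045,"y":0.145,"z":-0.014,"ax":-7.7,"ay":2.9,"az":18.8,"claw":0.05},
  {"x":0.0485,"y":0.1555,"z":-0.0182,"ax":-7.7,"ay":2.9,"az":18.8,"claw":0.05},
  {"x":0.0485,"y":0.1555,"z":-0.0182,"ax":-7.7,"ay":2.9,"az":18.8,"claw":0.05},
  {"x":0.0485,"y":0.1555,"z":-0.0182,"ax":-7.7,"ay":2.9,"az":18.8,"claw":0.05},
  {"x":0.0485,"y":0.1555,"z":-0.0182,"ax":-7.7,"ay":2.9,"az":18.8,"claw":0.05},
  {"x":0.0485,"y":0.1555,"z":-0.0182,"ax":-7.7,"ay":2.9,"az":18.8,"claw":0.05},
])

```text
time: 35.95
tcp_pos: [0.5539, 0.3118, 0.1316]
orientation: [1.984, 2.072, -0.351]
contact_force: [1.1, -0.1, -0.6]
grip_width: 0.633
```

```bash
python3 - <<'E'
from h import *
inseat(); f=go(seat(.058,.0525)+.001*YS,RS); f=go(seat(.038,.0525),RS,f)
E
```

```text
t 35.95 seat mm x,y,z [61.5 -0.8 94.3] F x,y,z [-0.1  1.1 -0.6] open mm 55.6
shift mm [  2.3 -10.9 -40.4] turn [ 0.03 -0.06  0.18]
shift mm [-1.9 18.7 -6.8] turn [0. 0. 0.]
```

servo_tool([
  {"x":0.002,"y":-0.006,"z":-0.018,"ax":0,"ay":0,"az":0,"claw":0.05},
  {"x":0.0023,"y":-0.0085,"z":-0.03,"ax":0,"ay":0,"az":0,"claw":0.05},
  {"x":0.0023,"y":-0.01,"z":-0.036,"ax":0,"ay":0,"az":0,"claw":0.05},
  {"x":0.0023,"y":-0.0106,"z":-0.039,"ax":0,"ay":0,"az":0,"claw":0.05},
  {"x":0.0023,"y":-0.0109,"z":-0.0404,"ax":0,"ay":0,"az":0,"claw":0.05},
  {"x":0.0023,"y":-0.0109,"z":-0.0404,"ax":0,"ay":0,"az":0,"claw":0.05},
  {"x":0.0023,"y":-0.0109,"z":-0.0404,"ax":0,"ay":0,"az":0,"claw":0.05},
  {"x":0.0023,"y":-0.0109,"z":-0.0404,"ax":0,"ay":0,"az":0,"claw":0.05},
  {"x":0.0023,"y":-0.0109,"z":-0.0404,"ax":0,"ay":0,"az":0,"claw":0.05},
  {"x":0.0023,"y":-0.0109,"z":-0.0404,"ax":0,"ay":0,"az":0,"claw":0.05},
])

```text
time: 36.78
tcp_pos: [0.556, 0.3019, 0.0924]
orientation: [1.983, 2.073, -0.353]
contact_force: [-4.0, -1.4, 11.0]
grip_width: 0.634
```

servo_tool([
  {"x":-0.0001,"y":0.003,"z":-0.0011,"ax":0,"ay":0,"az":0,"claw":0.05},
  {"x":-0.0002,"y":0.006,"z":-0.0022,"ax":0,"ay":0,"az":0,"claw":0.05},
  {"x":-0.0004,"y":0.009,"z":-0.0033,"ax":0,"ay":0,"az":0,"claw":0.05},
  {"x":-0.0005,"y":0.011,"z":-0.004,"ax":0,"ay":0,"az":0,"claw":0.05},
  {"x":-0.0005,"y":0.0125,"z":-0.0046,"ax":0,"ay":0,"az":0,"claw":0.05},
  {"x":-0.0006,"y":0.014,"z":-0.0051,"ax":0,"ay":0,"az":0,"claw":0.05},
  {"x":-0.0006,"y":0.0155,"z":-0.0056,"ax":0,"ay":0,"az":0,"claw":0.05},
  {"x":-0.0007,"y":0.0165,"z":-0.006,"ax":0,"ay":0,"az":0,"claw":0.05},
  {"x":-0.0007,"y":0.0175,"z":-0.0064,"ax":0,"ay":0,"az":0,"claw":0.05},
  {"x":-0.0007,"y":0.0175,"z":-0.0064,"ax":0,"ay":0,"az":0,"claw":0.05},
])

```text
time: 37.62
tcp_pos: [0.5565, 0.318, 0.0865]
orientation: [1.98, 2.071, -0.354]
contact_force: [-0.8, -6.8, 13.1]
grip_width: 0.635
```

```bash
python3 - <<'E'
from h import *
inseat()
E
```

```text
t 37.6167 seat mm x,y,z [40.3  2.1 54. ] F x,y,z [10.9 -1.1 10. ] open mm 55.8
```

Push a little further to confirm, then release, retreat and look.

servo_tool([
  {"x":0,"y":0.001,"z":0,"ax":0,"ay":0,"az":0,"claw":0.05},
  {"x":0,"y":0.0022,"z":-0.0006,"ax":0,"ay":0,"az":0,"claw":0.05},
  {"x":0,"y":0.0022,"z":-0.0006,"ax":0,"ay":0,"az":0,"claw":0.05},
  {"x":0,"y":0.0022,"z":-0.0006,"ax":0,"ay":0,"az":0,"claw":0.05},
  {"x":0,"y":0.0022,"z":-0.0006,"ax":0,"ay":0,"az":0,"claw":0.05},
  {"x":0,"y":0.0022,"z":-0.0006,"ax":0,"ay":0,"az":0,"claw":0.05},
  {"x":0,"y":0.0022,"z":-0.0006,"ax":0,"ay":0,"az":0,"claw":0.05},
  {"x":0,"y":0.0022,"z":-0.0006,"ax":0,"ay":0,"az":0,"claw":0.05},
  {"x":0,"y":0.0022,"z":-0.0006,"ax":0,"ay":0,"az":0,"claw":0.05},
  {"x":0,"y":0.0022,"z":-0.0006,"ax":0,"ay":0,"az":0,"claw":0.05},
])

```text
time: 38.45
tcp_pos: [0.5565, 0.3182, 0.0864]
orientation: [1.979, 2.069, -0.358]
contact_force: [0.8, -13.9, 16.5]
grip_width: 0.636
```

servo_tool([
  {"x":0.0,"y":-0.002,"z":0.0008,"ax":0,"ay":0,"az":0,"claw":0.05},
  {"x":0.0,"y":-0.002,"z":0.0008,"ax":0,"ay":0,"az":0,"claw":0.065},
  {"x":0.0,"y":-0.002,"z":0.0008,"ax":0,"ay":0,"az":0,"claw":0.078},
  {"x":0.0,"y":-0.002,"z":0.0008,"ax":0,"ay":0,"az":0,"claw":0.0878},
  {"x":0.0,"y":0.001,"z":0.009,"ax":0,"ay":0,"az":0,"claw":0.0878},
  {"x":0.0,"y":0.008,"z":0.028,"ax":0,"ay":0,"az":0,"claw":0.0878},
  {"x":0.0,"y":0.019,"z":0.058,"ax":0,"ay":0,"az":0,"claw":0.0878},
  {"x":0.0,"y":0.032,"z":0.095,"ax":0,"ay":0,"az":0,"claw":0.0878},
  {"x":0.0,"y":0.032,"z":0.13,"ax":0,"ay":0,"az":0,"claw":0.0878},
  {"x":0.0,"y":0.0,"z":0.16,"ax":0,"ay":0,"az":0,"claw":0.0878},
])

```text
time: 39.28
tcp_pos: [0.5561, 0.3291, 0.2451]
orientation: [1.979, 2.079, -0.343]
contact_force: [1.1, -1.5, 0.7]
grip_width: 1.004
```

servo_tool([
  {"x":0,"y":-0.04,"z":0.01,"ax":7,"ay":0,"az":0,"claw":0.0878},
  {"x":0,"y":-0.08,"z":0.02,"ax":14,"ay":0,"az":0,"claw":0.0878},
  {"x":0,"y":-0.12,"z":0.03,"ax":20,"ay":0,"az":0,"claw":0.0878},
  {"x":0,"y":-0.15,"z":0.04,"ax":20,"ay":0,"az":0,"claw":0.0878},
  {"x":0,"y":-0.15,"z":0.04,"ax":20,"ay":0,"az":0,"claw":0.0878},
  {"x":0,"y":-0.15,"z":0.04,"ax":20,"ay":0,"az":0,"claw":0.0878},
  {"x":0,"y":-0.15,"z":0.04,"ax":20,"ay":0,"az":0,"claw":0.0878},
  {"x":0,"y":-0.15,"z":0.04,"ax":20,"ay":0,"az":0,"claw":0.0878},
  {"x":0,"y":-0.15,"z":0.04,"ax":20,"ay":0,"az":0,"claw":0.0878},
  {"x":0,"y":-0.15,"z":0.04,"ax":20,"ay":0,"az":0,"claw":0.0878},
])

```text
time: 40.12
tcp_pos: [0.5553, 0.1754, 0.2814]
orientation: [2.164, 2.264, 0.014]
contact_force: [-0.3, 0.2, -0.3]
grip_width: 1.002
```

```bash
python3 - <<'E'
from h import *
inseat(); s=bot.observe(); print(s['tcp_pos'])
d=grab('wrist'); i=grab('side')['image'][265:360,215:330]; print(s['time'])
a=cv2.resize(d['image'][0:230,215:465],None,fx=1.9,fy=1.9); b=cv2.resize(i,(int(i.shape[1]*a.shape[0]/i.shape[0]*.6),int(a.shape[0]*.6)),interpolation=2); b=np.vstack([b,np.zeros((a.shape[0]-b.shape[0],b.shape[1],3),np.uint8)])
c=np.hstack([a,b]); print(c.shape); cv2.imwrite('pics/pile.png',cv2.cvtColor(c,cv2.COLOR_RGB2BGR))
print('seat px',proj(d,S0),[np.round(proj(d,seat(0,.06)+k*YS)) for k in(-.075,.075)],'pile far/near edge', [np.round(proj(d,seat(x,.06)+k*YS)) for x in(0,.09) for k in(-.028,.028)])
E
```

```text
t 40.1167 seat mm x,y,z [240.8  -5.7 188.4] F x,y,z [-0.3 -0.3 -0.2] open mm 88.0
[0.55529782 0.1754053  0.2813789 ]
40.1167
(437, 792, 3)
seat px (np.float64(324.07763013780465), np.float64(55.01734215710039)) [array([240.,  14.]), array([410.,  14.])] pile far/near edge [array([293.,  14.]), array([357.,  14.]), array([293., 112.]), array([358., 112.])]
```

View pics/pile.png

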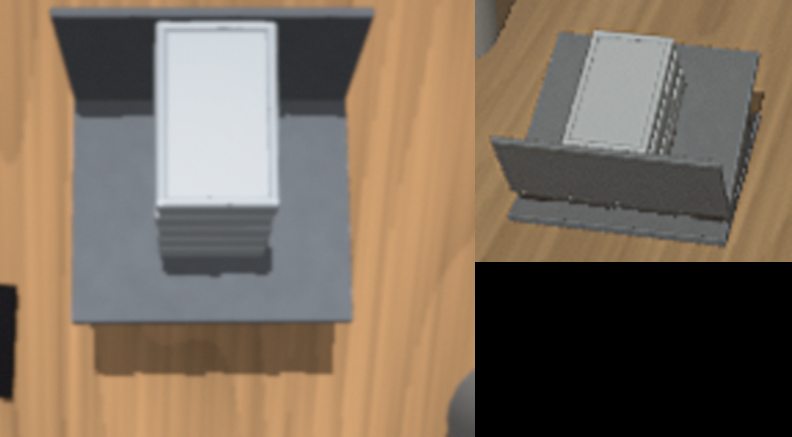

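The pile shows five lids flush, centred to about 1–2 mm and home against the backstop. Now the scanner and card: re-measure both, with top and side views for the card.

```bash
python3 - <<'E'
from h import *
T=grab('top'); S=grab('side'); W=cloud(T)
m=np.zeros((480,640),np.uint8); m[225:335,385:475]=(np.nan_to_num(W[...,2])>.02)[225:335,385:475]
for c in cv2.findContours(m,0,1)[0]:
    if cv2.contourArea(c)<80: continue
    P=np.array([ray(T,u,v,.038)[:2] for u,v in c[:,0]],np.float32); print('scanner',cv2.minAreaRect(P))
def bars(d,r):
    g=d['image'].mean(2); a,b,c,e=r; k=np.zeros((480,640),bool); k[a:b,c:e]=g[a:b,c:e]<100
    n,l,st,ce=cv2.connectedComponentsWithStats(cv2.dilate(k.astype(np.uint8),np.ones((3,3)))); i=1+np.argmax(st[1:,4]); v,u=np.nonzero((l==i)&k)
    r=cv2.minAreaRect(np.stack([u,v],1).astype(np.float32)); print('bars',len(u),r); return r[0]
pt=bars(T,(150,190,462,482)); ps=bars(S,(158,184,290,320))
def rr(d,p):
    R=np.array(d['R']);c=-R.T@d['t'];w=R.T@np.array([(p[0]-d['cx'])/d['f'],(p[1]-d['cy'])/d['f'],1]);return c,w/np.linalg.norm(w)
c1,w1=rr(T,pt);c2,w2=rr(S,ps)
A=np.stack([w1,-w2],1);k=np.linalg.lstsq(A,c2-c1,rcond=None)[0];print('card',c1+k[0]*w1,c2+k[1]*w2)
Ws=cloud(S); q=Ws[160:182,293:317].reshape(-1,3); q=q[np.isfinite(q).all(1)]; mm=np.median(q,0); q=q[np.linalg.norm(q-mm,axis=1)<.05]; mu=q.mean(0); n=np.linalg.svd(q-mu)[2][2]; n*=np.sign(n[2]); print('side plane',mu,n)
print('top px',[np.round(ray(T,*pt,.07),4)],'side',np.round(ray(S,*ps,.07),4))
i=cv2.resize(T['image'][140:200,435:500],None,fx=6,fy=6,interpolation=2); j=cv2.resize(S['image'][145:205,280:335],None,fx=6,fy=6,interpolation=2); cv2.imwrite('pics/card.png',cv2.cvtColor(np.hstack([i,j]),cv2.COLOR_RGB2BGR))
f=go((.428,-.235,.2),down(83.))
E
```

```text
scanner ((0.42577627301216125, -0.2367285192012787), (0.03670230135321617, 0.13935214281082153), 82.94488525390625)
bars 5 ((480.0, 188.5), (1.0, 2.0), 90.0)
bars 161 ((304.89306640625, 166.05239868164062), (18.304676055908203, 18.370756149291992), 7.594642639160156)
card [ 0.60138504 -0.32627354  0.07231694] [ 0.64385943 -0.31903067  0.08108833]
side plane [ 0.645259   -0.30628561  0.06874282] [0.04351162 0.70320695 0.70965253]
top px [array([ 0.602, -0.327,  0.07 ])] side [ 0.6506 -0.345   0.07  ]
shift mm [-127.5 -409.6  -81.8] turn [-0.56  0.68 80.48]
```

View pics/card.png

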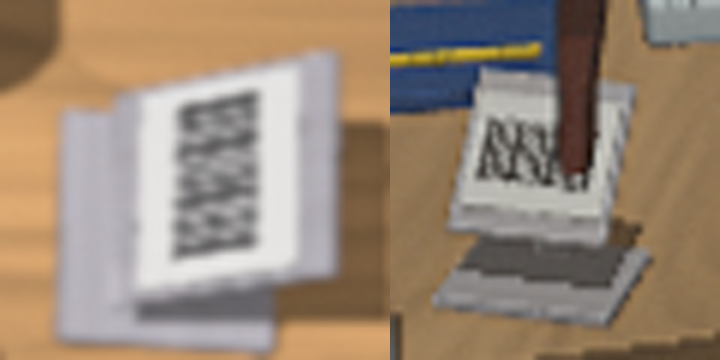

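```bash
python3 - <<'E'
from h import *
T=grab('top')
px=lambda X,Y:(435+X/6,140+Y/6)
a=ray(T,*px(62,110),.006);b=ray(T,*px(58,343),.006); w=a-b; print('base edge',a,b,np.degrees(np.arctan2(w[1],w[0])))
c=ray(T,*px(137,92),.07-.7071*.036+.0);e=ray(T,*px(137,292),.07-.7071*.036); w=c-e; print(np.degrees(np.arctan2(w[1],w[0])), (c+e)/2)
print('bars',ray(T,*px(217,175),.07))
E
```

```text
base edge [ 0.68857245 -0.27273869  0.006     ] [ 0.59814802 -0.26868944  0.006     ] -2.564022961177135
-1.8550290858913703 [ 0.64539394 -0.2889963   0.0445444 ]
bars [ 0.64401229 -0.31009389  0.07      ]
```

servo_tool([
  {"x":-0.01,"y":-0.03,"z":0,"ax":0,"ay":0,"az":4,"claw":0.0878},
  {"x":-0.02,"y":-0.06,"z":0,"ax":0,"ay":0,"az":8,"claw":0.0878},
  {"x":-0.03,"y":-0.09,"z":0,"ax":0,"ay":0,"az":12,"claw":0.0878},
  {"x":-0.04,"y":-0.12,"z":0,"ax":0,"ay":0,"az":16,"claw":0.0878},
  {"x":-0.05,"y":-0.15,"z":0,"ax":0,"ay":0,"az":20,"claw":0.0878},
  {"x":-0.06,"y":-0.18,"z":0,"ax":0,"ay":0,"az":24,"claw":0.0878},
  {"x":-0.07,"y":-0.21,"z":0,"ax":0,"ay":0,"az":28,"claw":0.0878},
  {"x":-0.08,"y":-0.24,"z":0,"ax":0,"ay":0,"az":32,"claw":0.0878},
  {"x":-0.09,"y":-0.27,"z":0,"ax":0,"ay":0,"az":36,"claw":0.0878},
  {"x":-0.1,"y":-0.3,"z":0,"ax":0,"ay":0,"az":40,"claw":0.0878},
])

```text
time: 41.2
tcp_pos: [0.455, -0.1274, 0.2823]
orientation: [1.258, 2.871, 0.021]
contact_force: [-0.7, -0.2, 1.4]
grip_width: 1.004
```

servo_tool([
  {"x":-0.01,"y":-0.03,"z":-0.02,"ax":0,"ay":0,"az":5,"claw":0.0878},
  {"x":-0.02,"y":-0.06,"z":-0.04,"ax":0,"ay":0,"az":10,"claw":0.0878},
  {"x":-0.0275,"y":-0.09,"z":-0.06,"ax":0,"ay":0,"az":15,"claw":0.0878},
  {"x":-0.0275,"y":-0.11,"z":-0.08,"ax":0,"ay":0,"az":20,"claw":0.0878},
  {"x":-0.0275,"y":-0.11,"z":-0.09,"ax":0,"ay":0,"az":25,"claw":0.0878},
  {"x":-0.0275,"y":-0.11,"z":-0.1,"ax":0,"ay":0,"az":30,"claw":0.0878},
  {"x":-0.0275,"y":-0.11,"z":-0.11,"ax":-0.5,"ay":0.5,"az":35,"claw":0.0878},
  {"x":-0.0275,"y":-0.11,"z":-0.11,"ax":-0.5,"ay":0.5,"az":40.4,"claw":0.0878},
  {"x":-0.0275,"y":-0.11,"z":-0.11,"ax":-0.5,"ay":0.5,"az":40.4,"claw":0.0878},
  {"x":-0.0275,"y":-0.11,"z":-0.11,"ax":-0.5,"ay":0.5,"az":40.4,"claw":0.0878},
])

```text
time: 42.03
tcp_pos: [0.4283, -0.2361, 0.1722]
orientation: [-0.2, -3.133, -0.005]
contact_force: [-0.6, 0.3, 0.1]
grip_width: 1.001
```

```bash
python3 - <<'E'
from h import *
s=bot.observe(); print(s['time'],s['tcp_pos'],s['joints'].round(2)); go((.428,-.235,.009),down(83.))
d=grab('wrist','wr3.png'); print('pred scanner px',proj(d,(.428,-.235,.038)),proj(d,(.358,-.226,.038)))
m=grab('side'); cv2.imwrite('pics/card2.png',cv2.cvtColor(np.hstack([cv2.resize(m['image'][140:220,275:425],None,fx=4,fy=4,interpolation=2)]),cv2.COLOR_RGB2BGR))
E
```

```text
42.0333 [ 0.42831797 -0.23610625  0.17221131] [-0.53  0.3   1.96  0.    0.88 -1.97]
shift mm [  -0.3    1.1 -163.2] turn [-0.2  -0.14  0.29]
pred scanner px (np.float64(323.15922996710333), np.float64(232.04352306481425)) (np.float64(323.1473208910087), np.float64(142.93719082307564))
```

View pics/wr3.png

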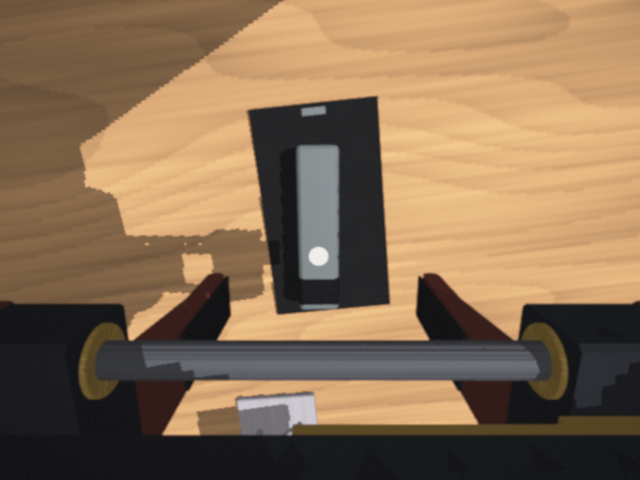

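```bash
python3 - <<'E'
from h import *
d=grab('wrist')
g=d['image'].astype(int); 
for n,u,v,h in (('tail',318,146,.038),('nose',320.5,304,.038),('greyend',319,279.5,.038),('m1',248,110,.004),('m2',377,97,.004),('m3',389,303,.004),('m4',277,313,.004)): print(n,ray(d,u,v,h).round(4))
m=np.array([ray(d,u,v,.004) for u,v in((248,110),(377,97),(389,303),(277,313))]); print('mat c',m.mean(0), 'yaw',np.degrees(np.arctan2(*((m[3]-m[0]+m[2]-m[1])[[1,0]]))), np.linalg.norm(m[0]-m[1]),np.linalg.norm(m[0]-m[3]))
print(g[268:316:3,320].mean(1).astype(int))
E
```

```text
tail [ 0.36   -0.2304  0.038 ]
nose [ 0.491  -0.2455  0.038 ]
greyend [ 0.4687 -0.2439  0.038 ]
m1 [ 0.3228 -0.2856  0.004 ]
m2 [ 0.3264 -0.1764  0.004 ]
m3 [ 0.5131 -0.1821  0.004 ]
m4 [ 0.5096 -0.2905  0.004 ]
mat c [ 0.41798061 -0.23363723  0.004     ] yaw -1.6337346223461848 0.1092331907426572 0.18681035236862972
[141 142 141 135  42  32  34  33  31  34  31  30 107 129 121 178]
```

servo_tool([
  {"x":0,"y":-0.001,"z":-0.04,"ax":0,"ay":0,"az":0,"claw":0.0878},
  {"x":0,"y":-0.0015,"z":-0.08,"ax":0,"ay":0,"az":0,"claw":0.0878},
  {"x":0,"y":-0.0015,"z":-0.115,"ax":0,"ay":0,"az":0,"claw":0.0878},
  {"x":0,"y":-0.0015,"z":-0.14,"ax":0,"ay":0,"az":0,"claw":0.0878},
  {"x":0,"y":-0.0015,"z":-0.155,"ax":0,"ay":0,"az":0,"claw":0.0878},
  {"x":0,"y":-0.0015,"z":-0.162,"ax":0,"ay":0,"az":0,"claw":0.0878},
  {"x":0,"y":-0.0015,"z":-0.162,"ax":0,"ay":0,"az":0,"claw":0.06},
  {"x":0,"y":-0.0015,"z":-0.162,"ax":0,"ay":0,"az":0,"claw":0.03},
  {"x":0,"y":-0.0015,"z":-0.162,"ax":0,"ay":0,"az":0,"claw":0.028},
  {"x":0,"y":-0.0015,"z":-0.162,"ax":0,"ay":0,"az":0,"claw":0.028},
], newtons=25)

```text
time: 43.02
tcp_pos: [0.4291, -0.2381, 0.0114]
orientation: [-0.196, -3.135, -0.003]
contact_force: [0.2, 0.3, 1.0]
grip_width: 0.736
```

servo_tool([
  {"x":0,"y":0,"z":0,"ax":0,"ay":0,"az":0,"claw":0.028},
  {"x":0,"y":0,"z":0,"ax":0,"ay":0,"az":0,"claw":0.028},
  {"x":0,"y":0,"z":0,"ax":0,"ay":0,"az":0,"claw":0.028},
  {"x":0,"y":0,"z":0,"ax":0,"ay":0,"az":0,"claw":0.028},
  {"x":0,"y":0,"z":0,"ax":0,"ay":0,"az":0,"claw":0.028},
  {"x":0,"y":0,"z":0,"ax":0,"ay":0,"az":0,"claw":0.028},
  {"x":0,"y":0,"z":0,"ax":0,"ay":0,"az":0,"claw":0.028},
  {"x":0,"y":0,"z":0,"ax":0,"ay":0,"az":0,"claw":0.028},
  {"x":0,"y":0,"z":0,"ax":0,"ay":0,"az":0,"claw":0.028},
  {"x":0,"y":0,"z":0,"ax":0,"ay":0,"az":0,"claw":0.028},
])

```text
time: 43.85
tcp_pos: [0.4284, -0.2378, 0.0104]
orientation: [-0.195, -3.133, -0.004]
contact_force: [-1.3, -1.9, 5.6]
grip_width: 0.388
```

```bash
cat >> h.py <<'E'
CB=np.array([.646,-.3085,.07]); _y=np.radians(87.8); NB=np.array([np.cos(_y)*.7071,np.sin(_y)*.7071,.7071])
TZ=np.array([np.cos(_y)*.7071,np.sin(_y)*.7071,-.7071]); TY=np.cross(TZ,NB); TY=TY if TY[0]>0 else -TY
RB=axes(TY,TZ)
E
python3 - <<'E'
from h import *
s=bot.observe(); print(s['time'],s['tcp_pos'],s['contact_force'],s['grip_width']*87.8)
R=Ro.from_rotvec(s['orientation']).as_matrix(); print('now bar dir (-tool x)',-R[:,0],'scan -toolx',-RB[:,0],-NB)
p=s['tcp_pos']; f=go(p+[0,0,.2],R)
C=CB+.17*NB; print('C',C); dz=p[2]-.021; f=go(C-dz*TZ,RB,f)
E
```

```text
43.85 [ 0.42837558 -0.23783439  0.01043979] [-1.34297193 -1.89459929  5.57047703] 34.096986219425524
now bar dir (-tool x) [ 0.99225804 -0.12416948 -0.00243415] scan -toolx [-0.0271435  -0.70656526 -0.70708644] [-0.02714402 -0.70657881 -0.7071    ]
shift mm [  0.   0. 200.] turn [0. 0. 0.]
C [ 0.65061448 -0.1883816   0.190207  ]
shift mm [222.5  56.9 -27.7] turn [ 37.29  31.87 -80.28]
```

servo_tool([
  {"x":0,"y":0,"z":0.02,"ax":0,"ay":0,"az":0,"claw":0.028},
  {"x":0,"y":0,"z":0.05,"ax":0,"ay":0,"az":0,"claw":0.028},
  {"x":0,"y":0,"z":0.08,"ax":0,"ay":0,"az":0,"claw":0.028},
  {"x":0,"y":0,"z":0.11,"ax":0,"ay":0,"az":0,"claw":0.028},
  {"x":0,"y":0,"z":0.14,"ax":0,"ay":0,"az":0,"claw":0.028},
  {"x":0,"y":0,"z":0.17,"ax":0,"ay":0,"az":0,"claw":0.028},
  {"x":0.01,"y":0,"z":0.2,"ax":1.9,"ay":1.6,"az":-4,"claw":0.028},
  {"x":0.02,"y":0.004,"z":0.215,"ax":3.7,"ay":3.2,"az":-8,"claw":0.028},
  {"x":0.03,"y":0.008,"z":0.23,"ax":5.6,"ay":4.8,"az":-12,"claw":0.028},
  {"x":0.04,"y":0.012,"z":0.23,"ax":7.5,"ay":6.4,"az":-16,"claw":0.028},
])

```text
time: 44.68
tcp_pos: [0.4699, -0.2259, 0.2433]
orientation: [-0.611, -2.955, -0.192]
contact_force: [0.7, 0.8, -1.5]
grip_width: 0.384
```

servo_tool([
  {"x":0.015,"y":0.004,"z":0,"ax":1.9,"ay":1.6,"az":-4,"claw":0.028},
  {"x":0.03,"y":0.008,"z":0,"ax":3.7,"ay":3.2,"az":-8,"claw":0.028},
  {"x":0.045,"y":0.012,"z":0,"ax":5.6,"ay":4.8,"az":-12,"claw":0.028},
  {"x":0.06,"y":0.016,"z":0,"ax":7.5,"ay":6.4,"az":-16,"claw":0.028},
  {"x":0.075,"y":0.02,"z":0,"ax":9.3,"ay":8,"az":-20,"claw":0.028},
  {"x":0.09,"y":0.024,"z":0,"ax":11.2,"ay":9.5,"az":-24,"claw":0.028},
  {"x":0.105,"y":0.028,"z":0,"ax":13,"ay":11.1,"az":-28,"claw":0.028},
  {"x":0.12,"y":0.032,"z":0,"ax":14.9,"ay":12.7,"az":-32,"claw":0.028},
  {"x":0.135,"y":0.036,"z":0,"ax":16.7,"ay":14.3,"az":-36,"claw":0.028},
  {"x":0.15,"y":0.04,"z":0,"ax":18.6,"ay":15.9,"az":-40,"claw":0.028},
])

```text
time: 45.52
tcp_pos: [0.6186, -0.1852, 0.2392]
orientation: [-1.441, -2.26, -0.577]
contact_force: [-0.5, 0.5, -1.6]
grip_width: 0.384
```

servo_tool([
  {"x":0.01,"y":0.002,"z":0,"ax":1.9,"ay":1.6,"az":-4,"claw":0.028},
  {"x":0.02,"y":0.004,"z":0,"ax":3.7,"ay":3.2,"az":-8,"claw":0.028},
  {"x":0.03,"y":0.005,"z":0,"ax":5.6,"ay":4.8,"az":-12,"claw":0.028},
  {"x":0.0325,"y":0.005,"z":0,"ax":7.5,"ay":6.4,"az":-16,"claw":0.028},
  {"x":0.0325,"y":0.005,"z":0,"ax":9.3,"ay":8,"az":-20,"claw":0.028},
  {"x":0.0325,"y":0.005,"z":0,"ax":11.2,"ay":9.6,"az":-24.3,"claw":0.028},
  {"x":0.0325,"y":0.005,"z":0,"ax":11.2,"ay":9.6,"az":-24.3,"claw":0.028},
  {"x":0.0325,"y":0.005,"z":0,"ax":11.2,"ay":9.6,"az":-24.3,"claw":0.028},
  {"x":0.0325,"y":0.005,"z":0,"ax":11.2,"ay":9.6,"az":-24.3,"claw":0.028},
  {"x":0.0325,"y":0.005,"z":0,"ax":11.2,"ay":9.6,"az":-24.3,"claw":0.028},
])

```text
time: 46.35
tcp_pos: [0.6509, -0.1803, 0.2403]
orientation: [-1.798, -1.732, -0.747]
contact_force: [0.5, 0.3, -0.7]
grip_width: 0.386
```

```bash
python3 - <<'E'
from h import *
s=bot.observe(); print(s['time'],s['tcp_pos'],s['joints'].round(2),s['contact_force'],s['grip_width']*87.8)
go(CB+.17*NB+.0106*TZ,RB)
i=grab('side')['image'][60:240,220:420]; cv2.imwrite('pics/scan.png',cv2.cvtColor(cv2.resize(i,None,fx=3,fy=3,interpolation=2),cv2.COLOR_RGB2BGR))
E
```

```text
46.35 [ 0.65089597 -0.18032988  0.24030378] [-0.57  0.69  1.35  0.66  1.57 -0.7 ] [ 0.53830943  0.32174976 -0.70289058] 33.86033013992659
shift mm [  0.   -0.6 -57.6] turn [ 0.02  0.13 -0.03]
```

View pics/scan.png

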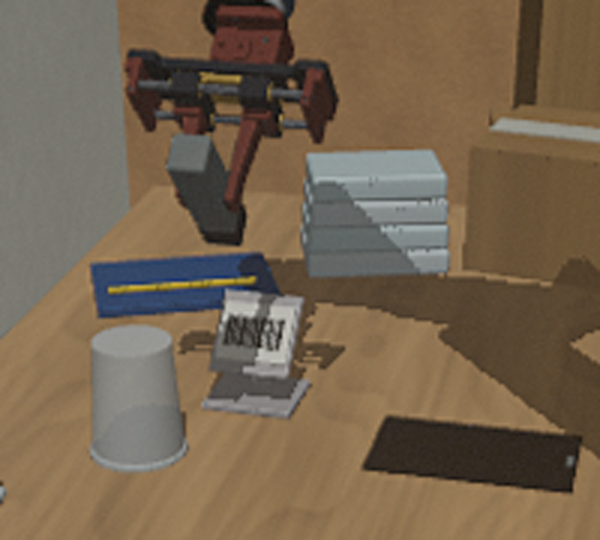

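servo_tool([
  {"x":0,"y":-0.0005,"z":-0.015,"ax":0,"ay":0,"az":0,"claw":0.028},
  {"x":0,"y":-0.0005,"z":-0.03,"ax":0,"ay":0,"az":0,"claw":0.028},
  {"x":0,"y":-0.0005,"z":-0.042,"ax":0,"ay":0,"az":0,"claw":0.028},
  {"x":0,"y":-0.0005,"z":-0.052,"ax":0,"ay":0,"az":0,"claw":0.028},
  {"x":0,"y":-0.0005,"z":-0.0575,"ax":0,"ay":0,"az":0,"claw":0.028},
  {"x":0,"y":-0.0005,"z":-0.0575,"ax":0,"ay":0,"az":0,"claw":0.028},
  {"x":0,"y":-0.0005,"z":-0.0575,"ax":0,"ay":0,"az":0,"claw":0.028},
  {"x":0,"y":-0.0005,"z":-0.0575,"ax":0,"ay":0,"az":0,"claw":0.028},
  {"x":0,"y":-0.0005,"z":-0.0575,"ax":0,"ay":0,"az":0,"claw":0.028},
  {"x":0,"y":-0.0005,"z":-0.0575,"ax":0,"ay":0,"az":0,"claw":0.028},
])

```text
time: 47.23
tcp_pos: [0.651, -0.1813, 0.1834]
orientation: [-1.8, -1.731, -0.748]
contact_force: [-0.4, 0.3, -3.0]
grip_width: 0.382
```

```bash
python3 - <<'E'
from h import *
s=bot.observe(); print(s['time'],s['tcp_pos'],s['grip_width']*87.8); go(CB+.17*NB+.0106*TZ,RB)
d=grab('side'); print('side card',ray(d,304.7,171,.07),'pred px',proj(d,CB))
N=CB+.1*NB; print('pred nose px',proj(d,N),'tail',proj(d,CB+.24*NB))
cv2.imwrite('pics/scan2.png',cv2.cvtColor(cv2.resize(d['image'][80:200,250:390],None,fx=5,fy=5,interpolation=2),cv2.COLOR_RGB2BGR))
E
```

```text
47.2333 [ 0.65096267 -0.18128976  0.18340865] 33.50448826435339
shift mm [-0.1  0.4 -0.7] turn [-0.    0.14  0.09]
side card [ 0.64202109 -0.30848218  0.07      ] pred px (np.float64(303.3833703828089), np.float64(170.8856730624249))
pred nose px (np.float64(295.5500034792506), np.float64(156.78001687337553)) tail (np.float64(282.53465262780463), np.float64(133.34308782988148))
```

View pics/scan2.png

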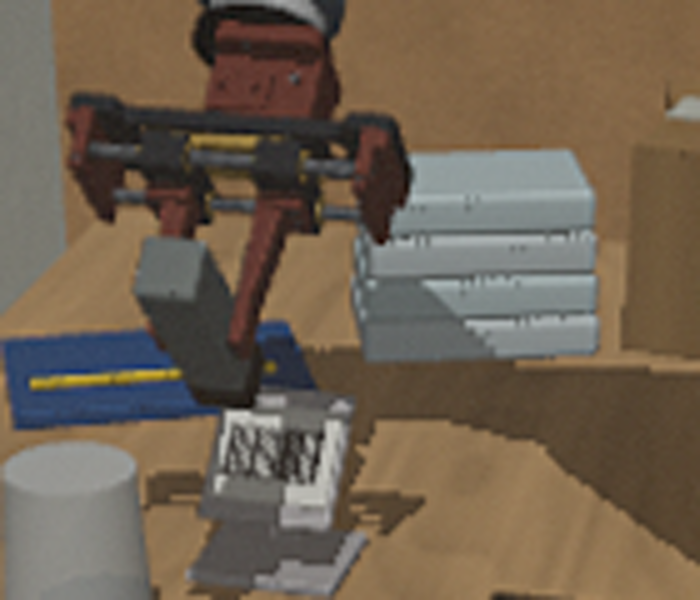

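The nose is at (295,158) against a predicted (295.5,156.8), so it is on target. Hold it there.

servo_tool([
  {"x":-0.0015,"y":0,"z":0,"ax":0,"ay":0,"az":0,"claw":0.028},
  {"x":-0.0015,"y":0,"z":0,"ax":0,"ay":0,"az":0,"claw":0.028},
  {"x":-0.0015,"y":0,"z":0,"ax":0,"ay":0,"az":0,"claw":0.028},
  {"x":-0.0015,"y":0,"z":0,"ax":0,"ay":0,"az":0,"claw":0.028},
  {"x":-0.0015,"y":0,"z":0,"ax":0,"ay":0,"az":0,"claw":0.028},
  {"x":-0.0015,"y":0,"z":0,"ax":0,"ay":0,"az":0,"claw":0.028},
  {"x":-0.0015,"y":0,"z":0,"ax":0,"ay":0,"az":0,"claw":0.028},
  {"x":-0.0015,"y":0,"z":0,"ax":0,"ay":0,"az":0,"claw":0.028},
  {"x":-0.0015,"y":0,"z":0,"ax":0,"ay":0,"az":0,"claw":0.028},
  {"x":-0.0015,"y":0,"z":0,"ax":0,"ay":0,"az":0,"claw":0.028},
])

```text
time: 48.12
tcp_pos: [0.6492, -0.1811, 0.1827]
orientation: [-1.799, -1.73, -0.747]
contact_force: [0.4, -0.1, -1.4]
grip_width: 0.386
```

servo_tool([
  {"x":0,"y":0,"z":0,"ax":0,"ay":0,"az":0,"claw":0.028},
  {"x":0,"y":0,"z":0,"ax":0,"ay":0,"az":0,"claw":0.028},
  {"x":0,"y":0,"z":0,"ax":0,"ay":0,"az":0,"claw":0.028},
  {"x":0,"y":0,"z":0,"ax":0,"ay":0,"az":0,"claw":0.028},
  {"x":0,"y":0,"z":0,"ax":0,"ay":0,"az":0,"claw":0.028},
  {"x":0,"y":0,"z":0,"ax":0,"ay":0,"az":0,"claw":0.028},
  {"x":0,"y":0,"z":0,"ax":0,"ay":0,"az":0,"claw":0.028},
  {"x":0,"y":0,"z":0,"ax":0,"ay":0,"az":0,"claw":0.028},
  {"x":0,"y":0,"z":0,"ax":0,"ay":0,"az":0,"claw":0.028},
  {"x":0,"y":0,"z":0,"ax":0,"ay":0,"az":0,"claw":0.028},
])

```text
time: 48.95
tcp_pos: [0.6491, -0.181, 0.1826]
orientation: [-1.799, -1.73, -0.747]
contact_force: [-0.3, 0.2, -1.2]
grip_width: 0.388
```

servo_tool([
  {"x":0,"y":0,"z":0,"ax":0,"ay":0,"az":0,"claw":0.028},
  {"x":0,"y":0,"z":0,"ax":0,"ay":0,"az":0,"claw":0.028},
  {"x":0,"y":0,"z":0,"ax":0,"ay":0,"az":0,"claw":0.028},
  {"x":0,"y":0,"z":0,"ax":0,"ay":0,"az":0,"claw":0.028},
  {"x":0,"y":0,"z":0,"ax":0,"ay":0,"az":0,"claw":0.028},
  {"x":0,"y":0,"z":0,"ax":0,"ay":0,"az":0,"claw":0.028},
  {"x":0,"y":0,"z":0,"ax":0,"ay":0,"az":0,"claw":0.028},
  {"x":0,"y":0,"z":0,"ax":0,"ay":0,"az":0,"claw":0.028},
  {"x":0,"y":0,"z":0,"ax":0,"ay":0,"az":0,"claw":0.028},
  {"x":0,"y":0,"z":0,"ax":0,"ay":0,"az":0,"claw":0.028},
])

```text
time: 49.78
tcp_pos: [0.6491, -0.1811, 0.1827]
orientation: [-1.799, -1.73, -0.747]
contact_force: [-0.3, 0.2, -1.2]
grip_width: 0.385
```

servo_tool([
  {"x":0,"y":0,"z":0,"ax":0,"ay":0,"az":0,"claw":0.028},
  {"x":0,"y":0,"z":0,"ax":0,"ay":0,"az":0,"claw":0.028},
  {"x":0,"y":0,"z":0,"ax":0,"ay":0,"az":0,"claw":0.028},
  {"x":0,"y":0,"z":0,"ax":0,"ay":0,"az":0,"claw":0.028},
  {"x":0,"y":0,"z":0,"ax":0,"ay":0,"az":0,"claw":0.028},
  {"x":0,"y":0,"z":0,"ax":0,"ay":0,"az":0,"claw":0.028},
  {"x":0,"y":0,"z":0,"ax":0,"ay":0,"az":0,"claw":0.028},
  {"x":0,"y":0,"z":0,"ax":0,"ay":0,"az":0,"claw":0.028},
  {"x":0,"y":0,"z":0,"ax":0,"ay":0,"az":0,"claw":0.028},
  {"x":0,"y":0,"z":0,"ax":0,"ay":0,"az":0,"claw":0.028},
])

```text
time: 50.62
tcp_pos: [0.6491, -0.1811, 0.1827]
orientation: [-1.799, -1.73, -0.747]
contact_force: [-1.0, 0.4, -1.6]
grip_width: 0.388
```

servo_tool([
  {"x":0,"y":0,"z":0,"ax":0,"ay":0,"az":0,"claw":0.028},
  {"x":0,"y":0,"z":0,"ax":0,"ay":0,"az":0,"claw":0.028},
  {"x":0,"y":0,"z":0,"ax":0,"ay":0,"az":0,"claw":0.028},
  {"x":0,"y":0,"z":0,"ax":0,"ay":0,"az":0,"claw":0.028},
  {"x":0,"y":0,"z":0,"ax":0,"ay":0,"az":0,"claw":0.028},
  {"x":0,"y":0,"z":0,"ax":0,"ay":0,"az":0,"claw":0.028},
  {"x":0,"y":0,"z":0,"ax":0,"ay":0,"az":0,"claw":0.028},
  {"x":0,"y":0,"z":0,"ax":0,"ay":0,"az":0,"claw":0.028},
  {"x":0,"y":0,"z":0,"ax":0,"ay":0,"az":0,"claw":0.028},
  {"x":0,"y":0,"z":0,"ax":0,"ay":0,"az":0,"claw":0.028},
])

```text
time: 51.45
tcp_pos: [0.6491, -0.1811, 0.1827]
orientation: [-1.799, -1.73, -0.747]
contact_force: [0.7, 0.2, -1.7]
grip_width: 0.384
```

```bash
python3 - <<'E'
from h import *
s=bot.observe(); print(s['time'],s['tcp_pos'],s['grip_width']*87.8,s['contact_force'])
d=grab('side'); d0=cv2.cvtColor(cv2.imread('pics/scan2.png'),cv2.COLOR_BGR2RGB)
a=cv2.resize(d['image'][80:200,250:390],None,fx=5,fy=5,interpolation=2); df=np.abs(a.astype(int)-d0).mean(2); print('diff vs before', df.mean(), (df>50).sum())
p=s['tcp_pos']; R=Ro.from_rotvec(s['orientation']).as_matrix()
f=go(p+[0,0,.06],R); f=go((.417,-.2337,.21),down(88.4),f); go((.417,-.2337,.0115),down(88.4),f)
E
```

```text
51.45 [ 0.64912599 -0.18106542  0.18265633] 33.73460742022012 [ 0.70166302  0.1820368  -1.67406206]
diff vs before 2.9606365079365076 1566
shift mm [-0.  0. 60.] turn [-0. -0. -0.]
shift mm [-232.1  -52.6  -32.7] turn [-36.48 -33.99  85.52]
shift mm [   0.     0.  -198.5] turn [0. 0. 0.]
```

servo_tool([
  {"x":0,"y":0,"z":0.025,"ax":0,"ay":0,"az":0,"claw":0.028},
  {"x":0,"y":0,"z":0.05,"ax":0,"ay":0,"az":0,"claw":0.028},
  {"x":-0.005,"y":0,"z":0.06,"ax":-1.8,"ay":-1.7,"az":4.3,"claw":0.028},
  {"x":-0.015,"y":-0.003,"z":0.06,"ax":-3.6,"ay":-3.4,"az":8.6,"claw":0.028},
  {"x":-0.03,"y":-0.006,"z":0.06,"ax":-5.5,"ay":-5.1,"az":12.8,"claw":0.028},
  {"x":-0.045,"y":-0.01,"z":0.06,"ax":-7.3,"ay":-6.8,"az":17.1,"claw":0.028},
  {"x":-0.06,"y":-0.014,"z":0.06,"ax":-9.1,"ay":-8.5,"az":21.4,"claw":0.028},
  {"x":-0.075,"y":-0.017,"z":0.06,"ax":-10.9,"ay":-10.2,"az":25.7,"claw":0.028},
  {"x":-0.09,"y":-0.02,"z":0.06,"ax":-12.8,"ay":-11.9,"az":29.9,"claw":0.028},
  {"x":-0.105,"y":-0.024,"z":0.06,"ax":-14.6,"ay":-13.6,"az":34.2,"claw":0.028},
])

```text
time: 52.33
tcp_pos: [0.5435, -0.2052, 0.2427]
orientation: [-1.245, -2.451, -0.51]
contact_force: [0.3, 0.2, -2.2]
grip_width: 0.388
```

servo_tool([
  {"x":-0.015,"y":-0.003,"z":0,"ax":-1.8,"ay":-1.7,"az":4.3,"claw":0.028},
  {"x":-0.03,"y":-0.006,"z":0,"ax":-3.6,"ay":-3.4,"az":8.6,"claw":0.028},
  {"x":-0.045,"y":-0.01,"z":0,"ax":-5.5,"ay":-5.1,"az":12.8,"claw":0.028},
  {"x":-0.06,"y":-0.014,"z":0,"ax":-7.3,"ay":-6.8,"az":17.1,"claw":0.028},
  {"x":-0.075,"y":-0.017,"z":0,"ax":-9.1,"ay":-8.5,"az":21.4,"claw":0.028},
  {"x":-0.09,"y":-0.02,"z":0,"ax":-10.9,"ay":-10.2,"az":25.7,"claw":0.028},
  {"x":-0.1,"y":-0.023,"z":0,"ax":-12.8,"ay":-11.9,"az":29.9,"claw":0.028},
  {"x":-0.11,"y":-0.025,"z":0,"ax":-14.6,"ay":-13.6,"az":34.2,"claw":0.028},
  {"x":-0.12,"y":-0.027,"z":0,"ax":-16.4,"ay":-15.3,"az":38.5,"claw":0.028},
  {"x":-0.127,"y":-0.0286,"z":0,"ax":-18.2,"ay":-17,"az":42.8,"claw":0.028},
])

```text
time: 53.17
tcp_pos: [0.4164, -0.2335, 0.2429]
orientation: [-0.266, -3.069, -0.096]
contact_force: [-0.4, 0.6, -1.8]
grip_width: 0.387
```

servo_tool([
  {"x":0,"y":0,"z":0,"ax":-1.8,"ay":-1.7,"az":4.3,"claw":0.028},
  {"x":0,"y":0,"z":0,"ax":-3.7,"ay":-3.4,"az":8.5,"claw":0.028},
  {"x":0,"y":0,"z":-0.02,"ax":-3.7,"ay":-3.4,"az":8.5,"claw":0.028},
  {"x":0,"y":0,"z":-0.05,"ax":-3.7,"ay":-3.4,"az":8.5,"claw":0.028},
  {"x":0,"y":0,"z":-0.08,"ax":-3.7,"ay":-3.4,"az":8.5,"claw":0.028},
  {"x":0,"y":0,"z":-0.11,"ax":-3.7,"ay":-3.4,"az":8.5,"claw":0.028},
  {"x":0,"y":0,"z":-0.14,"ax":-3.7,"ay":-3.4,"az":8.5,"claw":0.028},
  {"x":0,"y":0,"z":-0.14,"ax":-3.7,"ay":-3.4,"az":8.5,"claw":0.028},
  {"x":0,"y":0,"z":-0.14,"ax":-3.7,"ay":-3.4,"az":8.5,"claw":0.028},
  {"x":0,"y":0,"z":-0.14,"ax":-3.7,"ay":-3.4,"az":8.5,"claw":0.028},
])

```text
time: 54.0
tcp_pos: [0.4179, -0.2341, 0.1039]
orientation: [0.045, 3.14, -0.001]
contact_force: [0.3, 0.5, -1.0]
grip_width: 0.387
```

```bash
python3 - <<'E'
from h import *
s=bot.observe(); print(s['time'],s['tcp_pos'],s['grip_width']*87.8); go((.416,-.2337,.0105),down(88.4))
d=grab('wrist'); print('pred tail',proj(d,s['tcp_pos']+np.array([-.07,.002,.0276])))
g=d['image']; c=g[60:260,300:345].mean((1,2)).astype(int); print(c[::6])
E
```

```text
54.0 [ 0.41789247 -0.23406491  0.10388213] 33.944562801685095
shift mm [ -1.9   0.4 -93.4] turn [0.05 0.05 0.03]
pred tail (np.float64(321.32769967418903), np.float64(136.89918994443622))
[188 183 186 196 199 198 200 192  44 129  99  45  45 106 155 170 170 170
 169 169 169 169 169 169 169 168 168 168 168 168 168 168 167  97]
```

servo_tool([
  {"x":-0.001,"y":0,"z":-0.03,"ax":0,"ay":0,"az":0,"claw":0.028},
  {"x":-0.0015,"y":0,"z":-0.055,"ax":0,"ay":0,"az":0,"claw":0.028},
  {"x":-0.0015,"y":0,"z":-0.075,"ax":0,"ay":0,"az":0,"claw":0.028},
  {"x":-0.0015,"y":0,"z":-0.086,"ax":0,"ay":0,"az":0,"claw":0.028},
  {"x":-0.0015,"y":0,"z":-0.091,"ax":0,"ay":0,"az":0,"claw":0.028},
  {"x":-0.0015,"y":0,"z":-0.0934,"ax":0,"ay":0,"az":0,"claw":0.028},
  {"x":-0.0015,"y":0,"z":-0.0934,"ax":0,"ay":0,"az":0,"claw":0.028},
  {"x":-0.0015,"y":0,"z":-0.0934,"ax":0,"ay":0,"az":0,"claw":0.028},
  {"x":-0.0015,"y":0,"z":-0.0934,"ax":0,"ay":0,"az":0,"claw":0.028},
  {"x":-0.0015,"y":0,"z":-0.0934,"ax":0,"ay":0,"az":0,"claw":0.028},
])

```text
time: 54.88
tcp_pos: [0.4167, -0.2342, 0.0103]
orientation: [0.044, 3.139, -0.002]
contact_force: [0.4, -0.1, 6.3]
grip_width: 0.383
```

servo_tool([
  {"x":0,"y":0,"z":0,"ax":0,"ay":0,"az":0,"claw":0.045},
  {"x":0,"y":0,"z":0,"ax":0,"ay":0,"az":0,"claw":0.07},
  {"x":0,"y":0,"z":0,"ax":0,"ay":0,"az":0,"claw":0.07},
  {"x":0,"y":0,"z":0,"ax":0,"ay":0,"az":0,"claw":0.07},
  {"x":0,"y":0,"z":0.02,"ax":0,"ay":0,"az":0,"claw":0.07},
  {"x":0,"y":0,"z":0.05,"ax":0,"ay":0,"az":0,"claw":0.07},
  {"x":0,"y":0,"z":0.085,"ax":0,"ay":0,"az":0,"claw":0.07},
  {"x":0,"y":0,"z":0.12,"ax":0,"ay":0,"az":0,"claw":0.05},
  {"x":0,"y":0,"z":0.15,"ax":0,"ay":0,"az":0,"claw":0.03},
  {"x":0,"y":0,"z":0.15,"ax":0,"ay":0,"az":0,"claw":0.01},
])

```text
time: 55.72
tcp_pos: [0.4185, -0.2353, 0.1644]
orientation: [0.044, 3.134, -0.008]
contact_force: [-0.1, -0.4, 1.1]
grip_width: 0.605
```

```bash
python3 - <<'E'
from h import *
s=bot.observe(); print(s['time'],s['tcp_pos'])
T=grab('top'); W=cloud(T); m=np.zeros((480,640),np.uint8); m[225:335,385:475]=(np.nan_to_num(W[...,2])>.02)[225:335,385:475]
for c in cv2.findContours(m,0,1)[0]:
    if cv2.contourArea(c)<80: continue
    P=np.array([ray(T,u,v,.038)[:2] for u,v in c[:,0]],np.float32); print('scanner',cv2.minAreaRect(P))
d=grab('wrist','wr4.png')
go((.4055,.204,.12),down(0)); print(proj(d,(.418,-.2336,.004)))
E
```

```text
55.7167 [ 0.41846787 -0.23533943  0.16441698]
scanner ((0.4147613048553467, -0.2527652084827423), (0.1289033740758896, 0.23464956879615784), 87.84650421142578)
shift mm [-10.7 438.  -40.2] turn [ 1.800e-01  2.000e-02 -8.838e+01]
(np.float64(324.4123687912304), np.float64(225.88490867306854))
```

View pics/wr4.png

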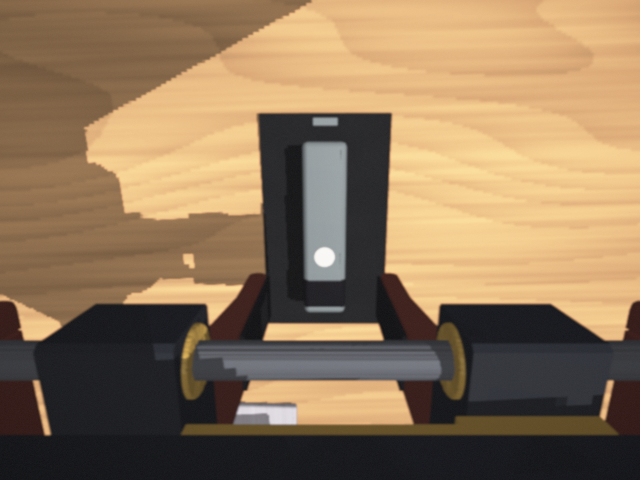

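servo_tool([
  {"x":0,"y":0.03,"z":0,"ax":0,"ay":0,"az":0,"claw":0},
  {"x":-0.002,"y":0.065,"z":0,"ax":0,"ay":0,"az":0,"claw":0},
  {"x":-0.004,"y":0.1,"z":0,"ax":0,"ay":0,"az":0,"claw":0},
  {"x":-0.006,"y":0.135,"z":0,"ax":0,"ay":0,"az":0,"claw":0},
  {"x":-0.008,"y":0.17,"z":0,"ax":0,"ay":0,"az":0,"claw":0},
  {"x":-0.01,"y":0.205,"z":0,"ax":0,"ay":0,"az":0,"claw":0},
  {"x":-0.012,"y":0.24,"z":0,"ax":0,"ay":0,"az":0,"claw":0},
  {"x":-0.013,"y":0.275,"z":0,"ax":0,"ay":0,"az":0,"claw":0},
  {"x":-0.013,"y":0.31,"z":0,"ax":0,"ay":0,"az":0,"claw":0},
  {"x":-0.013,"y":0.345,"z":0,"ax":0,"ay":0,"az":0,"claw":0},
], newtons=20)

```text
time: 56.65
tcp_pos: [0.401, 0.1127, 0.1576]
orientation: [-0.044, -3.138, 0.002]
contact_force: [1.2, -1.1, 1.1]
grip_width: 0.002
```

servo_tool([
  {"x":0,"y":0.03,"z":0,"ax":0,"ay":0,"az":0,"claw":0},
  {"x":0,"y":0.06,"z":-0.01,"ax":0,"ay":0,"az":0,"claw":0},
  {"x":0,"y":0.085,"z":-0.03,"ax":0,"ay":0,"az":0,"claw":0},
  {"x":0,"y":0.094,"z":-0.05,"ax":0,"ay":0,"az":0,"claw":0},
  {"x":0,"y":0.094,"z":-0.07,"ax":0,"ay":0,"az":0,"claw":0},
  {"x":0,"y":0.094,"z":-0.08,"ax":0,"ay":0,"az":0,"claw":0},
  {"x":0,"y":0.094,"z":-0.08,"ax":0,"ay":0,"az":0,"claw":0},
  {"x":0,"y":0.094,"z":-0.08,"ax":0,"ay":0,"az":0,"claw":0},
  {"x":0,"y":0.094,"z":-0.08,"ax":0,"ay":0,"az":0,"claw":0},
  {"x":0,"y":0.094,"z":-0.08,"ax":0,"ay":0,"az":0,"claw":0},
])

```text
time: 57.48
tcp_pos: [0.4032, 0.2052, 0.08]
orientation: [0.046, 3.14, 0.0]
contact_force: [0.2, -0.1, 0.4]
grip_width: 0.007
```

```bash
python3 - <<'E'
from h import *
s=bot.observe(); print(s['time'],s['tcp_pos'],s['contact_force'],s['grip_width']); R=Ro.from_rotvec(s['orientation']).as_matrix(); go((.405,.204,.04),R)
T=grab('top'); W=cloud(T); m=np.zeros((480,640),np.uint8); m[225:335,385:475]=(np.nan_to_num(W[...,2])>.02)[225:335,385:475]
for c in cv2.findContours(m,0,1)[0]:
    if cv2.contourArea(c)>80: print('scanner',cv2.minAreaRect(np.array([ray(T,u,v,.038)[:2] for u,v in c[:,0]],np.float32)))
d=grab('wrist'); W=cloud(d); u,v=map(int,proj(d,(.405,.204,.028))); print(u,v)
q=W[:270].reshape(-1,3); q=q[np.isfinite(q).all(1)]; q=q[(np.hypot(q[:,0]-.405,q[:,1]-.204)<.03)&(q[:,2]>.01)]; print(len(q), np.percentile(q[:,2],[10,50,90,99]) if len(q) else '', q[q[:,2]>.022].mean(0) if len(q) else '')
E
```

```text
57.4833 [0.40323939 0.20517859 0.08000822] [ 0.18753162 -0.14645434  0.39904829] 0.006979510690264307
shift mm [  1.8  -1.2 -40. ] turn [0. 0. 0.]
scanner ((0.41440120339393616, -0.23009943962097168), (0.03561241552233696, 0.1385326236486435), 88.45630645751953)
320 264
2981 [0.01640345 0.01826315 0.02763098 0.0285237 ] [0.39991576 0.20378976 0.0269091 ]
```

servo_tool([
  {"x":0.001,"y":-0.001,"z":-0.025,"ax":0,"ay":0,"az":0,"claw":0},
  {"x":0.001,"y":-0.001,"z":-0.042,"ax":0,"ay":0,"az":0,"claw":0},
  {"x":0.001,"y":-0.001,"z":-0.049,"ax":0,"ay":0,"az":0,"claw":0},
  {"x":0.001,"y":-0.001,"z":-0.052,"ax":0,"ay":0,"az":0,"claw":0},
  {"x":0.001,"y":-0.001,"z":-0.054,"ax":0,"ay":0,"az":0,"claw":0},
  {"x":0.001,"y":-0.001,"z":-0.056,"ax":0,"ay":0,"az":0,"claw":0},
  {"x":0.001,"y":-0.001,"z":-0.0575,"ax":0,"ay":0,"az":0,"claw":0},
  {"x":0.001,"y":-0.001,"z":-0.0585,"ax":0,"ay":0,"az":0,"claw":0},
  {"x":0.001,"y":-0.001,"z":-0.0585,"ax":0,"ay":0,"az":0,"claw":0},
  {"x":0.001,"y":-0.001,"z":-0.0585,"ax":0,"ay":0,"az":0,"claw":0},
])

```text
time: 58.42
tcp_pos: [0.4035, 0.2042, 0.022]
orientation: [0.044, 3.141, -0.001]
contact_force: [-4.9, -3.2, 17.3]
grip_width: 0.002
```

The force is 17 N at z = 22 mm, well past the 4 N spring, so the button is on its stop. Let go and lift away.

servo_tool([
  {"x":0,"y":0,"z":0,"ax":0,"ay":0,"az":0,"claw":0},
  {"x":0,"y":0,"z":0,"ax":0,"ay":0,"az":0,"claw":0},
  {"x":0,"y":0,"z":0.01,"ax":0,"ay":0,"az":0,"claw":0},
  {"x":0,"y":0,"z":0.03,"ax":0,"ay":0,"az":0,"claw":0},
  {"x":0,"y":0,"z":0.06,"ax":0,"ay":0,"az":0,"claw":0},
  {"x":0,"y":0,"z":0.1,"ax":0,"ay":0,"az":0,"claw":0},
  {"x":0,"y":-0.03,"z":0.14,"ax":0,"ay":0,"az":0,"claw":0},
  {"x":0,"y":-0.07,"z":0.18,"ax":0,"ay":0,"az":0,"claw":0},
  {"x":0,"y":-0.11,"z":0.2,"ax":0,"ay":0,"az":0,"claw":0},
  {"x":0,"y":-0.15,"z":0.2,"ax":0,"ay":0,"az":0,"claw":0},
])

```text
time: 59.25
tcp_pos: [0.4058, 0.0748, 0.2203]
orientation: [0.041, 3.134, 0.002]
contact_force: [1.4, 0.7, 0.5]
grip_width: 0.004
```

servo_tool([
  {"x":0,"y":0,"z":0,"ax":0,"ay":0,"az":0,"claw":0},
  {"x":0,"y":0,"z":0,"ax":0,"ay":0,"az":0,"claw":0},
  {"x":0,"y":0,"z":0,"ax":0,"ay":0,"az":0,"claw":0},
  {"x":0,"y":0,"z":0,"ax":0,"ay":0,"az":0,"claw":0},
  {"x":0,"y":0,"z":0,"ax":0,"ay":0,"az":0,"claw":0},
  {"x":0,"y":0,"z":0,"ax":0,"ay":0,"az":0,"claw":0},
  {"x":0,"y":0,"z":0,"ax":0,"ay":0,"az":0,"claw":0},
  {"x":0,"y":0,"z":0,"ax":0,"ay":0,"az":0,"claw":0},
  {"x":0,"y":0,"z":0,"ax":0,"ay":0,"az":0,"claw":0},
  {"x":0,"y":0,"z":0,"ax":0,"ay":0,"az":0,"claw":0},
])

```text
time: 60.08
tcp_pos: [0.4036, 0.0751, 0.2159]
orientation: [-0.044, -3.141, 0.001]
contact_force: [-0.2, -0.4, 1.3]
grip_width: 0.003
```

```bash
python3 - <<'E'
from h import *
s=bot.observe(); print(s['time'],s['tcp_pos'],s['contact_force'])
T=grab('top','top9.png'); W=cloud(T)
for nm,(a,b,c,e) in dict(mug=(95,150,225,275),cup=(105,165,380,432)).items():
    q=W[a:b,c:e].reshape(-1,3); q=q[q[:,2]>.05]; print(nm,q.min(0).round(3),q.max(0).round(3))
q=W[272:290,224:240,2]; print('btn z max',np.nanpercentile(q,95))
E
```

```text
60.0833 [0.40356739 0.07510583 0.21593774] [-0.18324482 -0.44596565  1.27902756]
mug [0.712 0.131 0.05 ] [0.803 0.218 0.093]
cup [ 0.684 -0.214  0.05 ] [ 0.759 -0.138  0.114]
btn z max 0.562154090080336
```

View pics/top9.png

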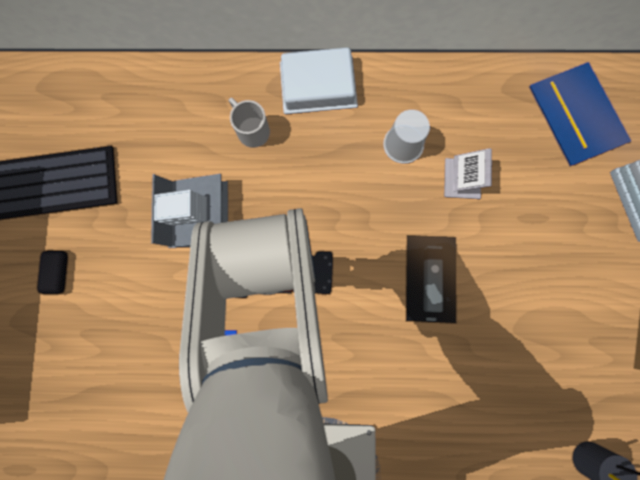

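The pile (175,207) and the scanner on its mat (433,278) are intact, and the mug and cup are unmoved. Handing in.

```bash
python3 -c "
from bench import bot
print(bot.sign_off(), bot.observe()['time'])"
```

```text
the job is handed in; nothing more can be done
the job is handed in; nothing more can be done
```

The job is done and handed in at about 60 s of the 210 s allowed.

- **Lids:** All five are stacked flat on the rack. I pushed each one against the backstop until the force rose to about 17 N and it stopped moving. The wrist picture shows one neat pile, about 1–2 mm off the middle of the width.
- **Scanner:** I held it for just over 4 s, with its nose planned at 10 cm and aimed along the card's normal. The side view put the nose within about 1 px of where I predicted it. It then went back lengthwise in the middle of the mat.
- **Confirm button:** I pressed it to 17 N at 22 mm height, well past its 4 N spring, then released it. I could not check that it came back up, because the arm hid it in the last picture.
- **Bystanders:** The mug and cup read the same as at the start, to within about 1 mm.

**Disagreements:**
- The top and wrist cameras differed by 2–3 mm throughout. I relied on the wrist camera and contact.
- After placing, the top view put the scanner about 4 mm sideways of the mat's centre, while the wrist view showed it centred.
- The lids stopped about 3–4 mm further into the rack than the seat position I had measured. I took the contact force as the true position.
- An early top-view scanner reading after release was spoiled by the arm being in view, and I took it again.

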